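# Set the stop screw of a dough press on its setting bar

### The arm

A 6-joint arm with a two-finger parallel gripper is mounted at the origin on the work surface. World frame = base frame: x ahead of the robot, y to its left, z up, the work surface at z = 0. Lengths are in m, angles in rad, forces in N, time in s.
With the tool pointing down it reaches from about 0.4 to 0.925 m from the base axis. Payload 3.4 kg.
Tool frame: the origin (TCP) lies at the very end of the fingers, on their centre line; the grasp point (between the pads) lies robot.grasp_offset behind it (robot.grasp_offset is the distance from the TCP to the grasp point, in m); z points along the fingers, x is the direction in which the jaws open and shut, and the axes are right-handed (so a half turn about z gives the same grasp; the last joint's range is limited). The gripper opens to 85 mm and grips with 20 to 120 N. Pads are 22 mm wide; open, the fingers measure 114 mm over their backs; the gripper's body (76 mm by 85 mm) begins 54 mm behind the grasp point. The pads swing forward as they close: fully open they stand 13 mm farther back than shut.
Start: joints at [-1.282, 0.307, 1.506, -0, 1.328, -0.073], TCP at [0.204, -0.538, 0.231] pointing down, gripper open.
Joint ranges: [-3.12, 3.12], [-1.05, 2.28], [0.14, 2.33], [-1.42, 4.57], [0.1, 2.73], [-2.68, 2.68]. Speed limits (rad/s): [2.57, 2.57, 3.14, 3.14, 3.14, 3.14].

### API

Orientations are given as a 3x3 rotation matrix whose columns are the frame's x, y, z axes.
In Python, from station import robot gives the robot as it stands.
- The arm moves only by the tool play_rows, never from a script. Its argument "increments" is a list of rows, each an object with "translation": the shift along the tool's x, y, z in m, a list of three; "roll": the turn about the tool's z in rad; "gripper": the closure, from 0 (fully open) to 1 (shut). A call has 1 to 12 rows; each row shifts and turns the commanded pose from where the row before left it, along the tool's axes as they then stand; what a row does not reach is not made up. A row lasts 1/12 s, in which the tool goes at most 41.7 mm and 7.16 degrees, less where a joint would pass 70% of its speed; a pose out of reach is approached as far as the arm can. A call with a gripper value outside its range is refused whole. The fingers move at their own pace and stop on an object; the grip force is fixed at half the most. Time passes only in rows, so rows that do not move let the fingers close. It gives the time, the measured TCP pose, the force and the opening at its end, in the units of the state.
- robot.state(): the state, without advancing time (a new reading comes with each control period).
- robot.read_camera(name): name is "scene" or "top" or "wrist"; returns a dict with "image" (420x560x3 uint8, red, green, blue), "K" (3x3 intrinsics, pixels), "xyz" and "rotation" of the camera in the world. Camera axes: x right, y up, looking along -z (the intrinsics and any distortion apply to the point x, -y, -z); pixel columns grow to the right and rows downward; lengths in m; the calibration is good to about 2 mm. The wrist camera is an equidistant fisheye: a pixel r from the principal point sees the ray r / f radians off the axis. A picture is of the moment at which its call begins. There is no depth.
- robot.sign_off(): hands the job in, once; it reports no verdict.
The state is a dict: "clock": time; "qpos": joint angles; "qvel": joint speeds; "tau": joint torques, N m; "ee_pos": TCP position; "ee_rot": TCP orientation; "force": force on the tool from outside, world axes, zero at the start; "wrist_torque": the same for the moment, N m; "opening": finger opening in m.
Only numpy, scipy, OpenCV 4.12 (cv2) and the standard library are available. Lean on these libraries where they do the work, as an engineer would, in place of code of your own. Each camera call takes 0.05 s, during which the arm holds its last target.

### The job

Take the T-handled driver out of its wooden stand, fit it into the stop screw on the dough press and turn the screw clockwise until the steel setting bar beneath it just drags: you should clearly feel the screw foot rub when the bar is pulled, but it must never be clamped hard. Then prove the setting by drawing the bar about 40 mm along its bed by its grip tab, and leave it there, still lightly held under the screw, with the driver standing in the screw and everything else undisturbed.

Things in the scene. Friction and masses are not known exactly. Their poses are not given: they have to be found in the camera images.
- press: the fixed dough press: bed 100 mm (x) by 310 mm (y, from -220 to +90), 15 mm thick, with a 30 mm wide guide along y between two 5 mm high strips; a grey column on its +x side and a bridge 50 mm wide (y), top 70 mm above the work surface, that carries the stop screw. Origin under the screw axis, on the work surface, z up. The bar's tab starts 96 to 104 mm from the screw axis, on the -y side.
- stop: the stop screw: steel stem, square head, rubber foot 24 mm across below that turns with it and bears on the bar (gives 1 mm per 12 N). Origin on the axis at the head's underside. One radian clockwise from above lowers it 3 mm. Stays where left. Turning takes about 0.07 N m free and some 0.007 N m more per newton on the bar. The foot starts 1.5 to 4.5 mm above the bar (not measured): contact after 0.5 to 1.5 rad.
- socket (a point): centre of the mouth of the square recess in the top of the screw head, about 100 mm above the work surface. The head is 34 mm square and 20 mm tall; the recess is 11.4 mm square and 16 mm deep, chamfered 1.5 mm, its sides parallel to this point's x and y; z up. It turns and sinks with the screw.
- bar_grip (a point): half height of the grip tab of the steel setting bar, 42 mm above the bar's underside. Bar: 26 mm wide (x), 190 mm long (y), 14 mm thick, 0.5 kg. The tab, 16 mm (x) by 24 mm (y), stands 42 mm tall on the bar near its -y end; grip it across x. The bar is drawn along the press's -y. Free, it slides with 2 to 3 N; well set, with 5 to 12 N.
- driver_handle (a point): centre of the wooden crossbar of the T-handled driver: crossbar 76 mm long (along its x), 14 mm wide (its y), 18 mm tall, 104 mm above the tip of the driver. Below it a round steel shank 12 mm across, then a 10 mm square bit 24 mm long, its sides parallel to the crossbar. 0.15 kg. Stands upright in its stand at the start, its bit 30 mm deep in a 13 mm square hole.
- driver_tip (a point): the centre of the end of the driver's square bit (104 mm below the crossbar centre; z points to the handle)
- driver_stand: wooden block, 80 x 80 x 45 mm, square hole in the middle of its top; origin at the centre of its underside; fixed
- bowl: white bowl 120 mm across, bystander
- oil: amber bottle 64 mm across, 200 mm tall, bystander
- jar: glass jar 70 mm across, 90 mm tall, bystander
- spacer: plain steel bar without tab, 120 x 26 x 14 mm, not needed, bystander
- screwdriver: ordinary small screwdriver lying flat, not needed, bystander
- dish: small blue dish 90 mm across, bystander
- scraper: white plastic scraper 110 x 90 x 6 mm, bystander
Things that resemble listed ones, but are neither listed nor needed, are in the scene too. Of the things that look like the part that bears driver_handle, the largest one is meant. What is shaped like the part that bears bar_grip but purple is not meant.

How it is judged:
On the way, in this order (a step that is already met when the one before it is completed fails the run):
1. the driver's bit is seated in the recess of the stop screw (horizontal distance between driver_tip and socket below 0.004 m and z of driver_tip in the frame of socket below -0.01 m and angle between driver_tip's own z axis and vertical below 0.2 rad), for 0.1 s.
2. turned with the driver, the screw foot bears lightly on the bar, which has not been drawn and is not touched (all of step 1 and contact force between stop and bar between 1.5 and 14 N and y of bar_grip in the frame of press above -0.112 m and contact force between the fingers and bar below 0.1 N), for 0.3 s.
3. the bar has been drawn at least 20 mm and still rubs under the screw (y of bar_grip in the frame of press below -0.12 m and contact force between stop and bar above 1 N), for 0.1 s.
At the end, for the whole second after the job is handed in: The driver stands in the screw's recess (bit at least 10 mm deep); the bar has been drawn roughly 20 to 60 mm (tab centre 120 to 160 mm from the screw axis along the press) and lies in its guide, the screw foot pressing on it with 1.5 to 14 N; all is still and let go (all of step 1 and contact force between stop and bar between 1.5 and 14 N and y of bar_grip in the frame of press between -0.16 and -0.12 m and height (world z) of bar_grip below 0.062 m and linear speed of each of bar, stop below 0.01 m/s); the robot touches nothing.
It fails at once if the screw foot is driven hard onto the bar (over 25 N) (contact force between stop and bar above 25 N).
It fails at once if another object on the counter is knocked away (over 30 mm) (distance of any of bowl, oil, jar, spacer, screwdriver, dish, scraper from where it was at the start of the episode above 0.03 m).
It also fails if it takes over 67 s, if anything falls off the work surface, if the arm or the gripper's body presses on something with over 40 N, if the wrist force passes 120 N, or if a joint passes its speed limit or range.

## Working session

There is one attempt and no reset: what is moved stays moved. The work goes in short steps, Python scripts to look and compute and a tool call to move; the robot and the scene stay as the last step left them, time stands still between calls to the robot, and variables do not carry over. Pictures are saved under pics/ and viewed, and the job is handed in when it is done.

Besides the shell and the picture viewer there is one more tool, called in YAML: its name, and indented under it one key for each argument. play_rows: Moves the arm, as the interface text tells. Its arguments: {"type":"object","properties":{"increments":{"type":"array"}},"required":["increments"]}

```bash
ls; mkdir -p pics
python3 - <<'E'
from station import robot
import cv2
s=robot.state();print(s, robot.grasp_offset)
for n in ["scene","top","wrist"]:
    c=robot.read_camera(n);cv2.imwrite(f"pics/{n}0.png",c["image"][:,:,::-1]);print(n,c["K"],c["xyz"],c["rotation"],[k for k in c])
E
```

```text
pics
{'clock': 0.0, 'qpos': array([-1.28152140e+00,  3.07583328e-01,  1.50765273e+00,  2.36099093e-05,
        1.32840499e+00, -7.35011982e-02]), 'qvel': array([-8.48333534e-04,  6.10710728e-04,  1.02454885e-03,  5.80460373e-04,
       -3.91250837e-05, -8.58896387e-05]), 'tau': array([-1.69635183e-03, -4.57557929e+01, -2.51918113e+01, -3.31140973e-04,
        1.32886815e-02, -4.37097270e-06]), 'ee_pos': array([ 0.20383866, -0.53692164,  0.23038292]), 'ee_rot': array([[ 3.54865149e-01, -9.34917328e-01, -5.62352525e-04],
       [-9.34915269e-01, -3.54865553e-01,  1.96982485e-03],
       [-2.04118293e-03, -1.73270228e-04, -9.99997902e-01]]), 'force': array([ 0.00991728, -0.4364441 , -0.5435997 ]), 'wrist_torque': array([-0.02487279,  0.04306054,  0.03818149]), 'opening': 0.08564325322727666} 0.0187
scene [[428.58481645   0.         275.52597244]
 [  0.         428.58481645 205.02112854]
 [  0.           0.           1.        ]] [1.0679296  0.60924258 0.88017036] [[-0.72380049 -0.4854081   0.49039966]
 [ 0.68991088 -0.52111086  0.5024604 ]
 [ 0.01165424  0.70201315  0.71206862]] ['image', 'K', 'xyz', 'rotation']
top [[428.26591059   0.         278.31607743]
 [  0.         428.26591059 206.3335766 ]
 [  0.           0.           1.        ]] [0.2720654  0.05702227 1.26056984] [[ 0.07587322  0.9766634  -0.20092752]
 [-0.99710861  0.07516584 -0.01115879]
 [ 0.0042045   0.20119321  0.97954255]] ['image', 'K', 'xyz', 'rotation']
wrist [[325.1922621    0.         280.20199691]
 [  0.         325.1922621  212.16693499]
 [  0.           0.           1.        ]] [ 0.26638652 -0.51197925  0.37167195] [[ 0.35494429  0.89985232  0.25353568]
 [-0.93488526  0.3422299   0.09417142]
 [-0.00202712 -0.27045238  0.96273122]] ['image', 'K', 'xyz', 'rotation']
```

View pics/scene0.png

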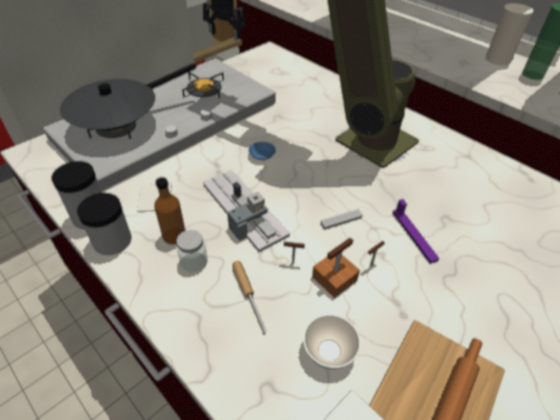

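View pics/top0.png

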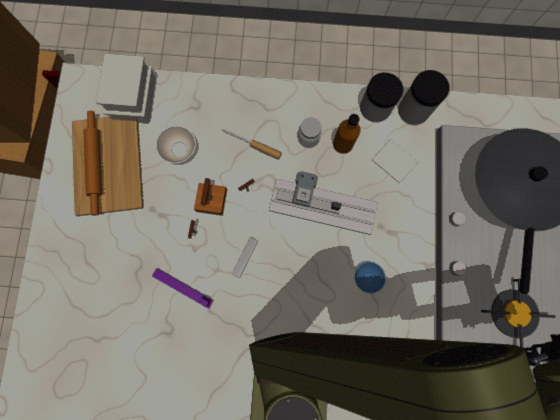

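View pics/wrist0.png

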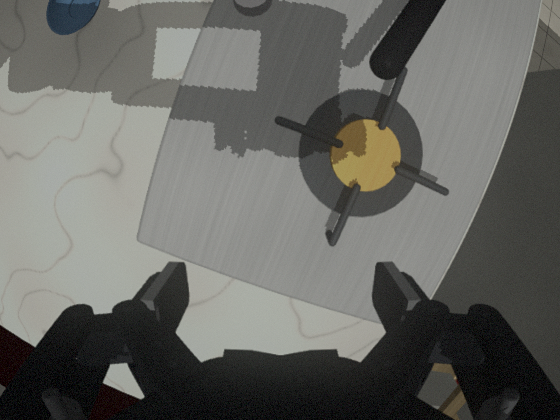

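Candidates for the driver: scene (340,255) / top (207,190), standing in the wooden stand and the largest. Two smaller T-pieces stand at scene (293,248) / top (246,185) and scene (376,252) / top (193,229). For the bar: the one in the press, with its tab at top (336,206) / scene (237,188), and the purple one at top (183,288), which is excluded. I choose the driver in the stand and the bar in the press, and check both in close crops.

Run:
```python
import cv2,numpy as np
a=cv2.imread("pics/top0.png");s=cv2.imread("pics/scene0.png")
r=lambda i,x,y,w,h,k:cv2.resize(i[y:y+h,x:x+w],None,fx=k,fy=k,interpolation=cv2.INTER_CUBIC)
cv2.imwrite("pics/c1.png",r(a,180,160,200,100,4)[:,:800])
cv2.imwrite("pics/c2.png",r(s,195,160,200,140,4))
```

```text
(no output)
```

View pics/c1.png

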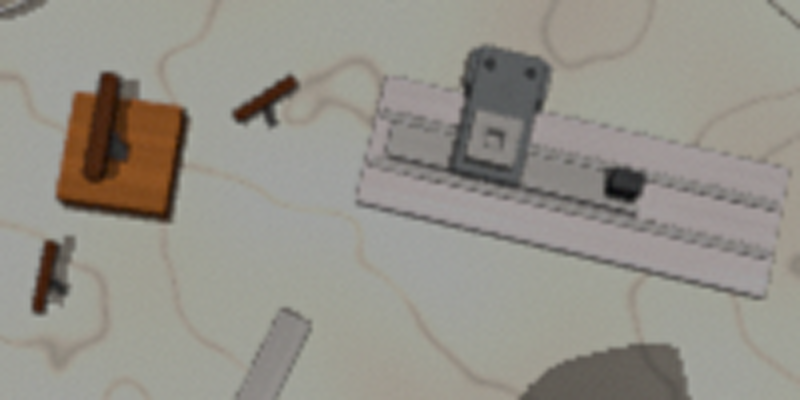

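View pics/c2.png

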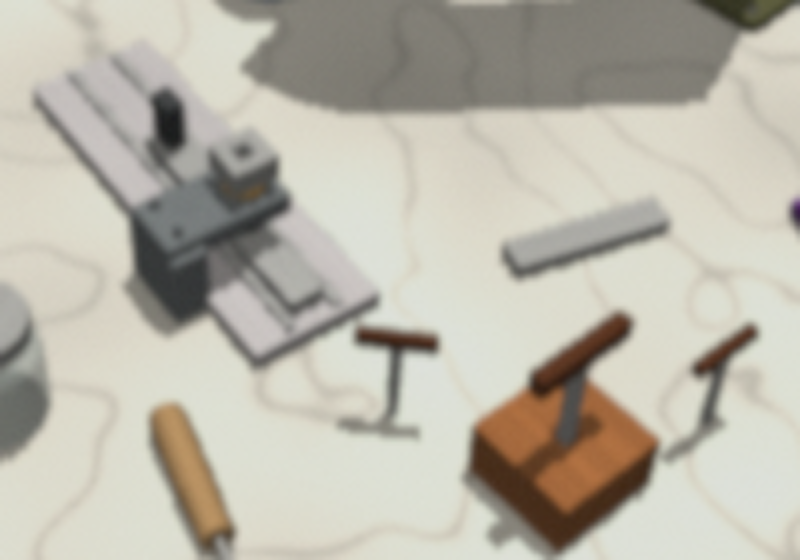

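The crops confirm it: the driver with the largest crossbar stands in the block, the press shows its socket at top crop (494,138), and the dark tab is at top crop (622,183). Next I compute rough positions.

```bash
cat > h.py <<'E'
import numpy as np,cv2
def ray(c,u,v,fish=False):
    K=c["K"];x=(u-K[0,2])/K[0,0];y=(v-K[1,2])/K[1,1]
    if fish:
        r=np.hypot(x,y);s=np.sin(r)/r if r>1e-9 else 1.
        d=np.array([x*s,-y*s,-np.cos(r)])
    else: d=np.array([x,-y,-1.])
    return np.array(c["rotation"])@d
def onz(c,u,v,z,fish=False):
    d=ray(c,u,v,fish);p=np.array(c["xyz"]);return p+d*(z-p[2])/d[2]
def proj(c,P,fish=False):
    q=np.array(c["rotation"]).T@(np.array(P)-c["xyz"]);K=c["K"]
    x,y,z=q[0],-q[1],-q[2]
    if fish:
        t=np.arctan2(np.hypot(x,y),z);h=np.hypot(x,y);x,y=x/h*t,y/h*t
    else: x,y=x/z,y/z
    return np.array([K[0,0]*x+K[0,2],K[1,1]*y+K[1,2]])
E
python3 - <<'E'
from station import robot
from h import *
c=robot.read_camera("top");s=robot.read_camera("scene")
t=lambda x,y,z:onz(c,180+(x-1.5)/4,160+(y-1.5)/4,z).round(4)
q=lambda x,y,z:onz(s,195+(x-1.5)/4,160+(y-1.5)/4,z).round(4)
print("handle ends",t(107,75,.128),t(94,177,.128))
print("handle ends scene",q(626,322,.128),q(540,380,.128))
print("stand",[t(*p,.045) for p in [(77,92),(187,108),(171,218),(60,200)]])
B=[t(*p,.015) for p in [(385,75),(790,170),(765,297),(357,205)]];print("bed",B)
print("bed scene",[q(*p,.015) for p in [(140,38),(35,95),(258,364),(378,298)]])
print("socket",t(494,138,.1),q(245,150,.1))
print("tab top",t(622,178,.071+.006), q(166,95,.077))
w=robot.read_camera("wrist");e=robot.state()
print(e['ee_rot'].T@(np.array(w["xyz"])-e["ee_pos"]),e['ee_rot'].T@w["rotation"])
for n,p in dict(dish=(370,277),oil=(347,135),jar=(310,130),bowl=(177,146)).items(): print(n,onz(c,*p,.05).round(3))
E
```

```text
handle ends [0.5671 0.272  0.128 ] [0.4956 0.2729 0.128 ]
handle ends scene [0.5012 0.2779 0.128 ] [0.5687 0.272  0.128 ]
stand [array([0.5742, 0.3082, 0.045 ]), array([0.5684, 0.2267, 0.045 ]), array([0.4861, 0.2301, 0.045 ]), array([0.4932, 0.3113, 0.045 ])]
bed [array([0.6126, 0.0851, 0.015 ]), array([ 0.5629, -0.2212,  0.015 ]), array([ 0.4662, -0.2057,  0.015 ]), array([0.5117, 0.0981, 0.015 ])]
bed scene [array([ 0.4684, -0.2103,  0.015 ]), array([ 0.5668, -0.213 ,  0.015 ]), array([0.6162, 0.0889, 0.015 ]), array([0.5206, 0.102 , 0.015 ])]
socket [0.55  0.004 0.1  ] [0.5481 0.003  0.1   ]
tab top [ 0.5335 -0.0891  0.077 ] [ 0.5365 -0.0926  0.077 ]
[-0.00149149 -0.06735213 -0.14105725] [[ 9.99999892e-01 -1.81053602e-04  4.29106587e-04]
 [-5.81959009e-05 -9.62699662e-01 -2.70572278e-01]
 [ 4.62088852e-04  2.70572224e-01 -9.62699568e-01]]
dish [ 0.339 -0.2    0.05 ]
oil [ 0.753 -0.117  0.05 ]
jar [ 0.76  -0.006  0.05 ]
bowl [0.68  0.385 0.05 ]
```

play_rows:
  increments:
    - {"translation": [-0.0247,-0.0331,-0.004],"roll": 0,"gripper": 0}
    - {"translation": [-0.0247,-0.0331,-0.004],"roll": 0,"gripper": 0}
    - {"translation": [-0.0247,-0.0331,-0.004],"roll": 0,"gripper": 0}
    - {"translation": [-0.0247,-0.0331,-0.004],"roll": 0,"gripper": 0}
    - {"translation": [-0.0247,-0.0331,-0.004],"roll": 0,"gripper": 0}
    - {"translation": [-0.0247,-0.0331,-0.004],"roll": 0,"gripper": 0}
    - {"translation": [-0.0247,-0.0331,-0.004],"roll": 0,"gripper": 0}
    - {"translation": [-0.0247,-0.0331,-0.004],"roll": 0,"gripper": 0}
    - {"translation": [-0.0247,-0.0331,-0.004],"roll": 0,"gripper": 0}
    - {"translation": [-0.0247,-0.0331,-0.004],"roll": 0,"gripper": 0}
    - {"translation": [-0.0247,-0.0331,-0.004],"roll": 0,"gripper": 0}
    - {"translation": [-0.0247,-0.0331,-0.004],"roll": 0,"gripper": 0}

```text
clock: 1.3
ee_pos: [0.4708, -0.1175, 0.2798]
ee_rot: [[0.355, -0.935, 0.001], [-0.935, -0.355, -0.0], [0.0, -0.0, -1.0]]
force: [0.4, -0.9, -0.2]
opening: 0.0857
```

play_rows:
  increments:
    - {"translation": [0,0,0],"roll": -0.124,"gripper": 0}
    - {"translation": [0,0,0],"roll": -0.124,"gripper": 0}
    - {"translation": [0,0,0],"roll": -0.124,"gripper": 0}
    - {"translation": [0,0,0],"roll": -0.124,"gripper": 0}
    - {"translation": [0,0,0],"roll": -0.124,"gripper": 0}
    - {"translation": [0,0,0],"roll": -0.124,"gripper": 0}
    - {"translation": [0,0,0],"roll": -0.124,"gripper": 0}
    - {"translation": [0,0,0],"roll": -0.124,"gripper": 0}
    - {"translation": [0,0,0],"roll": -0.124,"gripper": 0}
    - {"translation": [0,0,0],"roll": -0.124,"gripper": 0}
    - {"translation": [0,0,0],"roll": -0.124,"gripper": 0}
    - {"translation": [0,0,0],"roll": -0.124,"gripper": 0}

```text
clock: 2.3
ee_pos: [0.4701, -0.1195, 0.2793]
ee_rot: [[0.959, 0.282, -0.0], [0.282, -0.959, 0.0], [-0.0, -0.0, -1.0]]
force: [0.2, 1.2, 0.5]
opening: 0.0852
```

play_rows:
  increments:
    - {"translation": [0,0,0],"roll": -0.124,"gripper": 0}
    - {"translation": [0,0,0],"roll": -0.124,"gripper": 0}
    - {"translation": [0,0,0],"roll": -0.124,"gripper": 0}
    - {"translation": [0,0,0],"roll": -0.124,"gripper": 0}
    - {"translation": [0,0,0],"roll": -0.124,"gripper": 0}
    - {"translation": [0,0,0],"roll": -0.124,"gripper": 0}
    - {"translation": [0,0,0],"roll": -0.124,"gripper": 0}
    - {"translation": [0,0,0],"roll": -0.124,"gripper": 0}
    - {"translation": [0,0,0],"roll": -0.124,"gripper": 0}
    - {"translation": [0,0,0],"roll": 0,"gripper": 0}

```text
clock: 3.13
ee_pos: [0.4701, -0.1195, 0.2793]
ee_rot: [[0.171, 0.985, -0.0], [0.985, -0.171, 0.0], [0.0, -0.0, -1.0]]
force: [-0.6, 0.9, 0.2]
opening: 0.0853
```

Run:
```python
from station import robot
import cv2
s=robot.state();print(s['clock'],s['ee_pos'],s['ee_rot'],s['qpos'],s['force'])
c=robot.read_camera("wrist");cv2.imwrite("pics/w1.png",c["image"][:,:,::-1]);print(c["xyz"])
```

```text
3.1333 [ 0.47008351 -0.11948464  0.27928909] [[ 1.70882133e-01  9.85291475e-01 -7.91430716e-05]
 [ 9.85291478e-01 -1.70882132e-01  1.98161002e-05]
 [ 6.00049775e-06 -8.13652114e-05 -9.99999997e-01]] [-3.36015740e-01  1.43847075e-01  1.60570526e+00 -7.50732222e-06
  1.39212157e+00 -1.73508583e+00] [-0.6005491   0.85781159  0.20528801]
[ 0.40066678 -0.10687144  0.42048492]
```

View pics/w1.png

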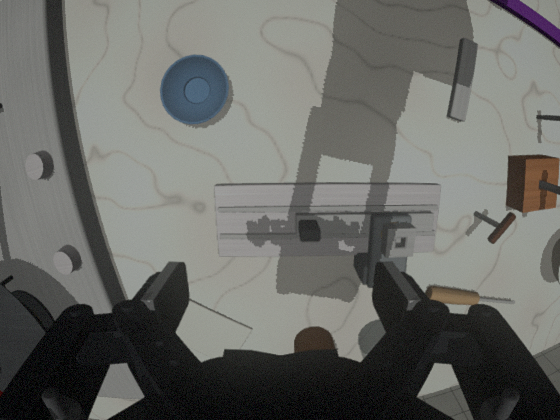

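The wrist view shows the press with its socket at (400,240), the tab at (310,230) and the driver in its stand at (545,185). I'll move the camera over the screw.

play_rows:
  increments:
    - {"translation": [0.028,0.0215,0.006],"roll": 0,"gripper": 0}
    - {"translation": [0.028,0.0215,0.006],"roll": 0,"gripper": 0}
    - {"translation": [0.028,0.0215,0.006],"roll": 0,"gripper": 0}
    - {"translation": [0.028,0.0215,0.006],"roll": 0,"gripper": 0}
    - {"translation": [0.028,0.0215,0.006],"roll": 0,"gripper": 0}
    - {"translation": [0,0,0],"roll": 0,"gripper": 0}
    - {"translation": [0,0,0],"roll": 0,"gripper": 0}

```text
clock: 3.77
ee_pos: [0.6011, 0.001, 0.2481]
ee_rot: [[0.174, 0.985, -0.002], [0.985, -0.174, 0.0], [-0.0, -0.002, -1.0]]
force: [-0.3, -1.0, -0.2]
opening: 0.0853
```

Run:
```python
from station import robot
import cv2,pickle
s=robot.state();print(s['clock'],s['ee_pos'])
c=robot.read_camera("wrist");cv2.imwrite("pics/w2.png",c["image"][:,:,::-1]);pickle.dump(c,open("w2.pkl","wb"))
i=c["image"][:,:,::-1]
cv2.imwrite("pics/w2c.png",cv2.resize(i[60:260,120:400],(784,560),interpolation=cv2.INTER_CUBIC))
```

```text
3.7667 [0.60113914 0.00099994 0.24810666]
```

View pics/w2.png

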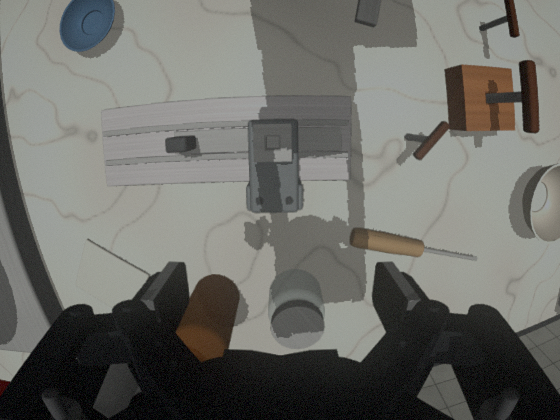

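View pics/w2c.png

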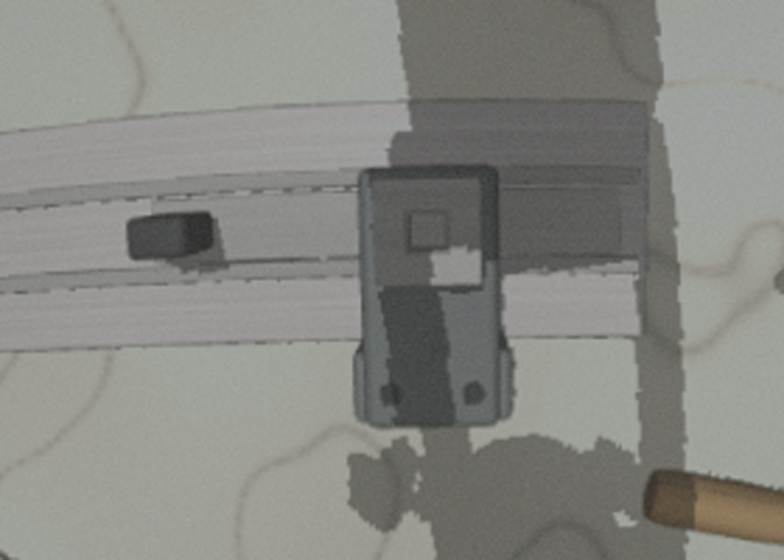

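Run:
```python
import cv2
i=cv2.imread("pics/w2.png")
i=cv2.createCLAHE(3,(2,2)).apply(cv2.cvtColor(i[110:180,235:315],cv2.COLOR_BGR2GRAY))
cv2.imwrite("pics/w2d.png",cv2.resize(i,(640,560),interpolation=cv2.INTER_CUBIC))
```

```text
(no output)
```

View pics/w2d.png

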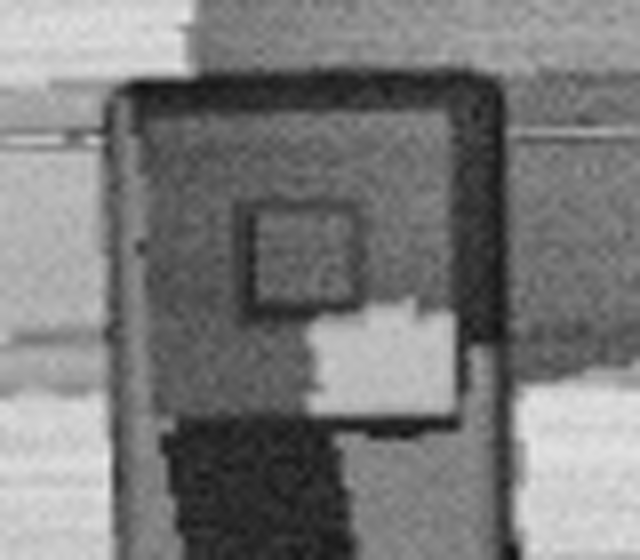

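Run:
```python
import pickle
from h import *
c=pickle.load(open("w2.pkl","rb"))
f=lambda x,y,z:onz(c,235+(x-3.5)/8,110+(y-3.5)/8,z,True)
H=[f(*p,.1) for p in [(145,108),(452,108),(460,415),(158,415)]]
R=[f(*p,.1) for p in [(238,202),(358,202),(364,312),(246,316)]]
for Q in (H,R):
    Q=np.array(Q)[:,:2];print(Q.round(4).tolist(),Q.mean(0))
    for k in range(4):
        d=Q[(k+1)%4]-Q[k];print(np.hypot(*d).round(4),np.arctan2(d[1],d[0])%(np.pi/2))
g=lambda x,y,z:onz(c,120+(x-.9)/2.8,60+(y-.9)/2.8,z,True)
B=[g(*p,.015) for p in [(645,102),(640,334)]];print(B)
# tab top corners
for z in (.071,.078): print([g(*p,z) for p in [(127,217),(186,212),(186,257),(130,260)]])
print("bed -y end",[onz(c,*p,.015,True) for p in [(102,110),(107,185)]])
```

```text
[[0.5273, -0.0099], [0.5334, 0.0233], [0.5673, 0.0184], [0.5614, -0.0148]] [0.54735829 0.00425052]
0.0338 1.3910572190325587
0.0343 1.4260654495745102
0.0337 1.3934514896899706
0.0344 1.427236732576671
[[0.5395, -0.0017], [0.5419, 0.0113], [0.5541, 0.0099], [0.5522, -0.0031]] [0.54694264 0.00409492]
0.0132 1.3916378302763346
0.0123 1.4495087713293986
0.0131 1.4269036704234466
0.0128 1.4591618943705669
[array([0.51297189, 0.09868377, 0.015     ]), array([0.60911476, 0.08203014, 0.015     ])]
[array([ 0.52187201, -0.10271773,  0.071     ]), array([ 0.52513999, -0.08022289,  0.071     ]), array([ 0.54101309, -0.08366667,  0.071     ]), array([ 0.53748648, -0.10505594,  0.071     ])]
[array([ 0.52209426, -0.10015516,  0.078     ]), array([ 0.52529039, -0.07815487,  0.078     ]), array([ 0.54081453, -0.08152294,  0.078     ]), array([ 0.53736545, -0.10244196,  0.078     ])]
bed -y end [array([ 0.46495179, -0.20166445,  0.015     ]), array([ 0.56032409, -0.21854611,  0.015     ])]
```

The socket measures (0.547, 0.004) with yaw about -0.16, the head's 34 mm fits z=0.10, and the tab is at about (0.531,-0.093). Next I look at the driver from close up.

play_rows:
  increments:
    - {"translation": [0.0295,-0.005,0],"roll": 0,"gripper": 0}
    - {"translation": [0.0295,-0.005,0],"roll": 0,"gripper": 0}
    - {"translation": [0.0295,-0.005,0],"roll": 0,"gripper": 0}
    - {"translation": [0.0295,-0.005,0],"roll": 0,"gripper": 0}
    - {"translation": [0.0295,-0.005,0],"roll": 0,"gripper": 0}
    - {"translation": [0.0295,-0.005,0],"roll": 0,"gripper": 0}
    - {"translation": [0.0295,-0.005,0],"roll": 0,"gripper": 0}
    - {"translation": [0.0295,-0.005,0],"roll": 0,"gripper": 0}
    - {"translation": [0.0295,-0.005,0],"roll": 0,"gripper": 0}
    - {"translation": [0,0,0],"roll": -0.12,"gripper": 0}
    - {"translation": [0,0,0],"roll": 0,"gripper": 0}
    - {"translation": [0,0,0],"roll": 0,"gripper": 0}

```text
clock: 4.82
ee_pos: [0.6018, 0.2676, 0.2497]
ee_rot: [[0.059, 0.998, -0.0], [0.998, -0.059, -0.001], [-0.001, -0.0, -1.0]]
force: [1.3, 0.4, -0.5]
opening: 0.0853
```

Run:
```python
from station import robot
import cv2,pickle
s=robot.state();print(s['clock'],s['ee_pos'],s['ee_rot'][:2,0])
c=robot.read_camera("wrist");cv2.imwrite("pics/w3.png",c["image"][:,:,::-1]);pickle.dump(c,open("w3.pkl","wb"))
i=c["image"][:,:,::-1]
cv2.imwrite("pics/w3c.png",cv2.resize(i[60:230,180:380],(800,680)[:2],interpolation=cv2.INTER_CUBIC)[:600])
```

```text
4.8167 [0.60177415 0.2676494  0.2496969 ] [0.05910759 0.99825116]
```

View pics/w3.png

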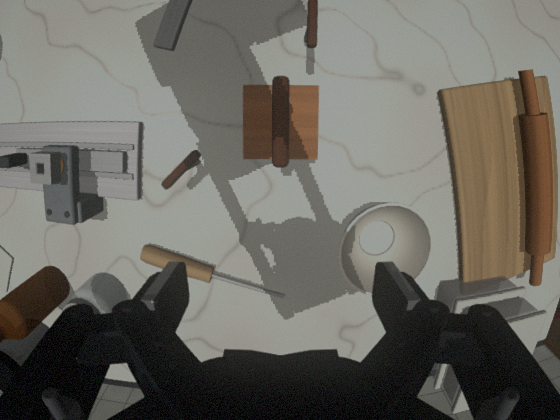

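View pics/w3c.png

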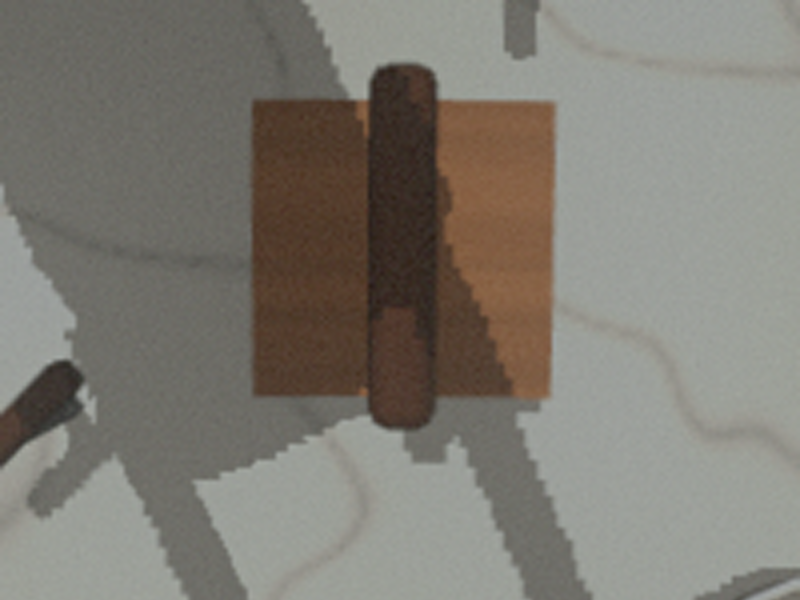

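Run:
```python
import pickle
from h import *
c=pickle.load(open("w3.pkl","rb"))
f=lambda x,y,z:onz(c,180+(x-1.5)/4,60+(y-1.5)/4,z,True)
a,b=f(403,63,.128),f(402,430,.128);print(a,b,(a+b)/2,np.hypot(*(a-b)[:2]),np.arctan2(*(b-a)[1::-1]))
print(f(369,250,.128),f(437,250,.128),f(403,66,.128),f(402,427,.119))
S=np.array([f(*p,.045) for p in [(252,100),(555,100),(550,397),(252,397)]]);print(S,S.mean(0))
```

```text
[0.49294999 0.27500489 0.128     ] [0.56748051 0.27039833 0.128     ] [0.53021525 0.27270161 0.128     ] 0.07467274930645786 -0.06172919726821264
[0.53053579 0.26598596 0.128     ] [0.53133545 0.279534   0.128     ] [0.49356809 0.27496835 0.128     ] [0.56807589 0.27035612 0.119     ]
[[0.48785124 0.23566097 0.045     ]
 [0.49252408 0.31493676 0.045     ]
 [0.57204295 0.3097182  0.045     ]
 [0.56733414 0.23014069 0.045     ]] [0.5299381  0.27261416 0.045     ]
```

play_rows:
  increments:
    - {"translation": [0.0003,-0.024,0.01],"roll": 0,"gripper": 0}
    - {"translation": [0.0003,-0.024,0.01],"roll": 0,"gripper": 0}
    - {"translation": [0.0002,-0.024,0.01],"roll": 0,"gripper": 0}
    - {"translation": [0,0,0.03],"roll": 0,"gripper": 0}
    - {"translation": [0,0,0.03],"roll": 0,"gripper": 0}
    - {"translation": [0,0,0.03],"roll": 0,"gripper": 0}
    - {"translation": [0,0,0.02],"roll": 0,"gripper": 0}
    - {"translation": [0,0,0.01],"roll": 0,"gripper": 0}
    - {"translation": [0,0,0],"roll": 0,"gripper": 0}
    - {"translation": [0,0,0],"roll": 0,"gripper": 0}

```text
clock: 5.7
ee_pos: [0.5308, 0.2728, 0.0997]
ee_rot: [[0.057, 0.998, -0.0], [0.998, -0.057, -0.0], [-0.0, -0.0, -1.0]]
force: [0.2, 0.2, 0.1]
opening: 0.0851
```

Run:
```python
from station import robot
import cv2
s=robot.state();print(s['clock'],s['ee_pos'],s['ee_rot'][:2,0],s['force'],s['wrist_torque'])
for n in ["wrist","scene"]:
    i=robot.read_camera(n)["image"][:,:,::-1];cv2.imwrite(f"pics/{n}4.png",i if n=="wrist" else cv2.resize(i[120:320,240:440],(600,600)))
```

```text
5.7 [0.53083355 0.27283043 0.09966117] [0.05724279 0.99836028] [0.15271528 0.17855227 0.1119631 ] [-0.00817463  0.00647463  0.07972561]
```

View pics/wrist4.png

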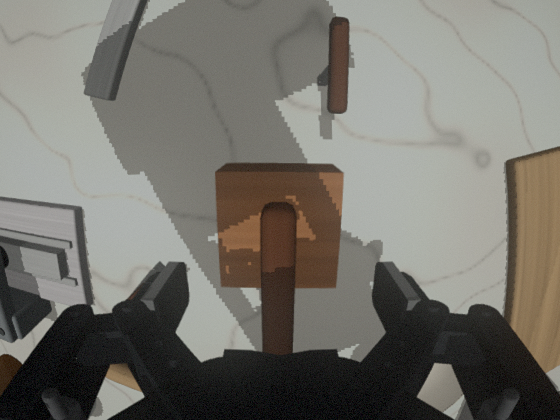

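View pics/scene4.png

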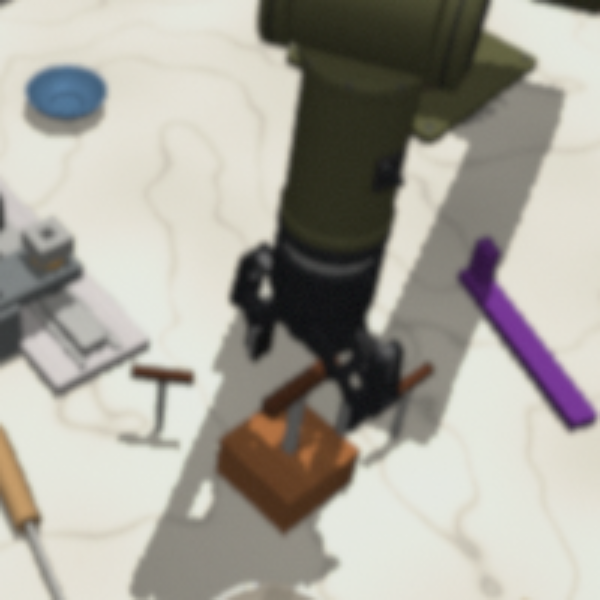

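The crossbar at (279,270) is centred between the pads, and nothing else lies between them. I close and check the grip.

play_rows:
  increments:
    - {"translation": [0,0,0],"roll": 0,"gripper": 1}
    - {"translation": [0,0,0],"roll": 0,"gripper": 1}
    - {"translation": [0,0,0],"roll": 0,"gripper": 1}
    - {"translation": [0,0,0],"roll": 0,"gripper": 1}
    - {"translation": [0,0,0],"roll": 0,"gripper": 1}
    - {"translation": [0,0,0],"roll": 0,"gripper": 1}
    - {"translation": [0,0,0],"roll": 0,"gripper": 1}
    - {"translation": [0,0,0],"roll": 0,"gripper": 1}
    - {"translation": [0,0,0],"roll": 0,"gripper": 1}
    - {"translation": [0,0,0],"roll": 0,"gripper": 1}

```text
clock: 6.63
ee_pos: [0.5305, 0.2734, 0.0996]
ee_rot: [[0.055, 0.999, 0.0], [0.999, -0.055, -0.0], [-0.0, 0.0, -1.0]]
force: [0.6, -1.9, 3.9]
opening: 0.0129
```

play_rows:
  increments:
    - {"translation": [0,0,-0.01],"roll": 0,"gripper": 1}
    - {"translation": [0,0,-0.02],"roll": 0,"gripper": 1}
    - {"translation": [0,0,-0.03],"roll": 0,"gripper": 1}
    - {"translation": [0,0,-0.03],"roll": 0,"gripper": 1}
    - {"translation": [0,0,-0.03],"roll": 0,"gripper": 1}
    - {"translation": [0,0,-0.02],"roll": 0,"gripper": 1}
    - {"translation": [0,0,0],"roll": 0,"gripper": 1}
    - {"translation": [0,0,0],"roll": 0,"gripper": 1}

```text
clock: 7.3
ee_pos: [0.5309, 0.2743, 0.2406]
ee_rot: [[0.055, 0.999, 0.003], [0.999, -0.055, 0.002], [0.002, 0.002, -1.0]]
force: [0.2, 0.2, -2.2]
opening: 0.013
```

Run:
```python
from station import robot
import cv2,pickle
s=robot.state();print(s['clock'],s['ee_pos'],s['ee_rot'],s['force'],s['wrist_torque'])
for n in ["wrist","scene"]:
    c=robot.read_camera(n);pickle.dump(c,open(n+"5.pkl","wb"))
    i=c["image"][:,:,::-1];cv2.imwrite(f"pics/{n}5.png",i if n=="wrist" else cv2.resize(i[120:320,240:440],(600,600)))
```

```text
7.3 [0.53089882 0.27433941 0.24058865] [[ 0.05460693  0.9985046   0.0025794 ]
 [ 0.9985059  -0.05461184  0.00187264]
 [ 0.0020107   0.00247329 -0.99999492]] [ 0.21038071  0.23842623 -2.17342776] [-0.08359593  0.00340243 -0.00480532]
```

View pics/wrist5.png

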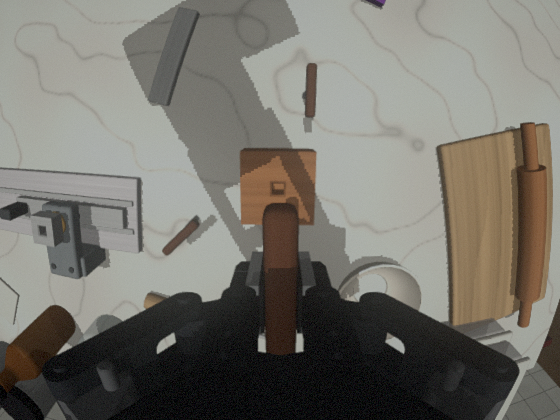

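View pics/scene5.png

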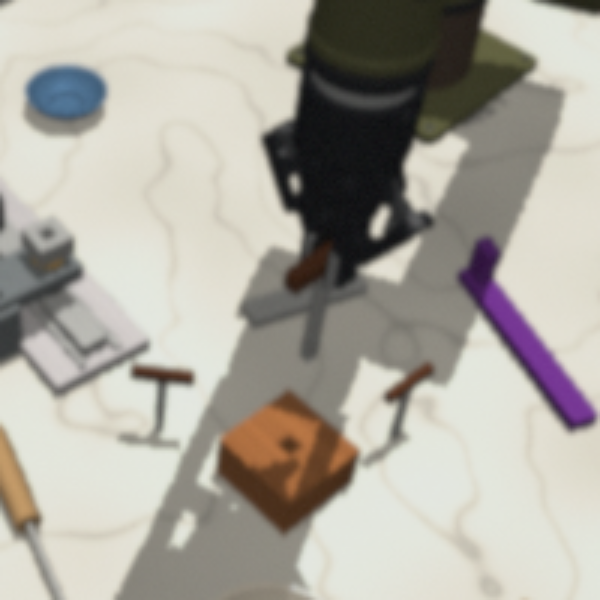

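Run:
```python
import pickle,cv2
from h import *
c=pickle.load(open("scene5.pkl","rb"));w=pickle.load(open("wrist5.pkl","rb"))
print(proj(c,[.5305,.2738,.1553]),onz(c,342.7,237.3,.1553), proj(w,[.493,.2759,.1503+.119],True), onz(w,281,204,.268,True))
i=c["image"][:,:,::-1][190:250,320:370];cv2.imwrite("pics/s5c.png",cv2.resize(i,(500,600),interpolation=cv2.INTER_CUBIC))
i=w["image"][:,:,::-1][190:370,220:340];cv2.imwrite("pics/w5c.png",cv2.resize(i,(480,720)[:2],interpolation=cv2.INTER_CUBIC)[:600])
```

```text
[342.9230704  238.10220733] [0.52907369 0.27195747 0.1553    ] [276.67163146 214.69759818] [0.48945214 0.27765765 0.268     ]
```

View pics/s5c.png

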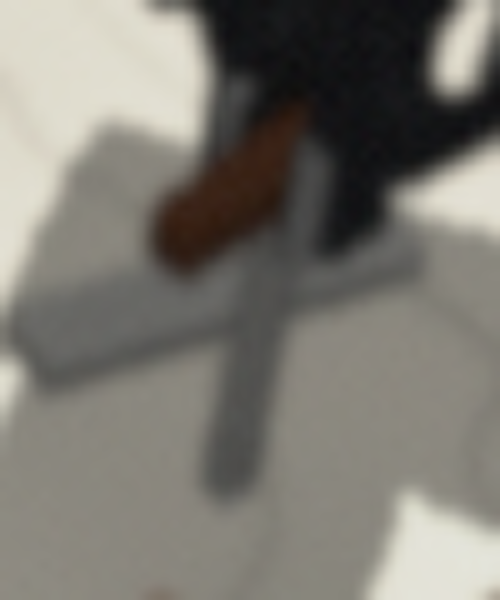

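View pics/w5c.png

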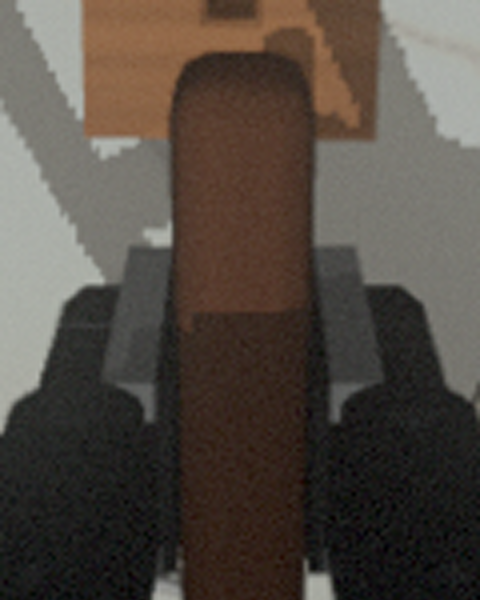

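The driver hangs straight: its tip is at scene px (342.8,239) and the prediction was (342.9,238). I carry it over the screw.

play_rows:
  increments:
    - {"translation": [-0.0298,0.0035,0],"roll": 0,"gripper": 1}
    - {"translation": [-0.0298,0.0035,0],"roll": 0,"gripper": 1}
    - {"translation": [-0.0298,0.0035,0],"roll": 0,"gripper": 1}
    - {"translation": [-0.0298,0.0035,0],"roll": 0,"gripper": 1}
    - {"translation": [-0.0298,0.0035,0],"roll": 0,"gripper": 1}
    - {"translation": [-0.0298,0.0035,0],"roll": 0,"gripper": 1}
    - {"translation": [-0.0298,0.0035,0],"roll": 0,"gripper": 1}
    - {"translation": [-0.0298,0.0035,0],"roll": 0,"gripper": 1}
    - {"translation": [-0.0298,0.0035,0],"roll": 0,"gripper": 1}
    - {"translation": [0,0,0.015],"roll": 0.105,"gripper": 1}
    - {"translation": [0,0,0.015],"roll": 0,"gripper": 1}
    - {"translation": [0,0,0],"roll": 0,"gripper": 1}

```text
clock: 8.4
ee_pos: [0.5436, 0.0036, 0.2044]
ee_rot: [[0.161, 0.987, -0.01], [0.987, -0.161, 0.001], [-0.001, -0.01, -1.0]]
force: [-0.8, 0.2, -1.8]
opening: 0.0129
```

play_rows:
  increments:
    - {"translation": [0,0,0],"roll": 0,"gripper": 1}
    - {"translation": [0,0,0],"roll": 0,"gripper": 1}

```text
clock: 8.57
ee_pos: [0.5468, 0.0045, 0.2086]
ee_rot: [[0.158, 0.987, -0.002], [0.987, -0.158, 0.0], [-0.0, -0.002, -1.0]]
force: [0.4, -0.4, -1.5]
opening: 0.013
```

Run:
```python
from station import robot
import cv2,pickle
s=robot.state();print(s['clock'],s['ee_pos'],s['ee_rot'],s['force'],s['wrist_torque'],s['qpos'])
for n in ["wrist","scene"]:
    c=robot.read_camera(n);pickle.dump(c,open(n+"6.pkl","wb"))
    i=c["image"][:,:,::-1];cv2.imwrite(f"pics/{n}6.png",i if n=="wrist" else cv2.resize(i[130:250,180:300],(720,720)[:2],interpolation=cv2.INTER_CUBIC)[:600])
```

```text
8.5667 [0.54677601 0.00447178 0.20860734] [[ 1.58398614e-01  9.87373441e-01 -1.88854878e-03]
 [ 9.87375246e-01 -1.58398402e-01  2.62428521e-04]
 [-4.00281560e-05 -1.90627463e-03 -9.99998182e-01]] [ 0.39234121 -0.37741097 -1.53843724] [-0.00809185  0.00904851  0.00607165] [-6.91650500e-02  2.87407345e-01  1.59695070e+00  1.37928169e-04
  1.25913679e+00 -1.48093518e+00]
```

View pics/wrist6.png

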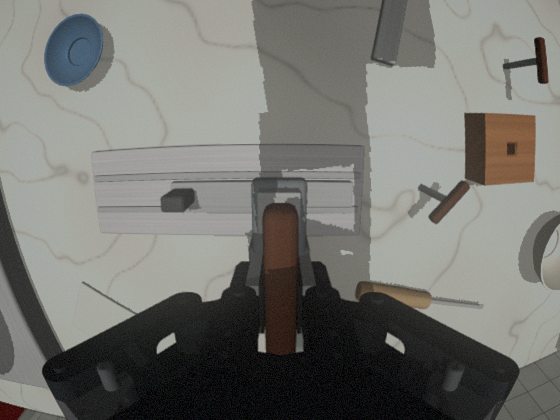

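View pics/scene6.png

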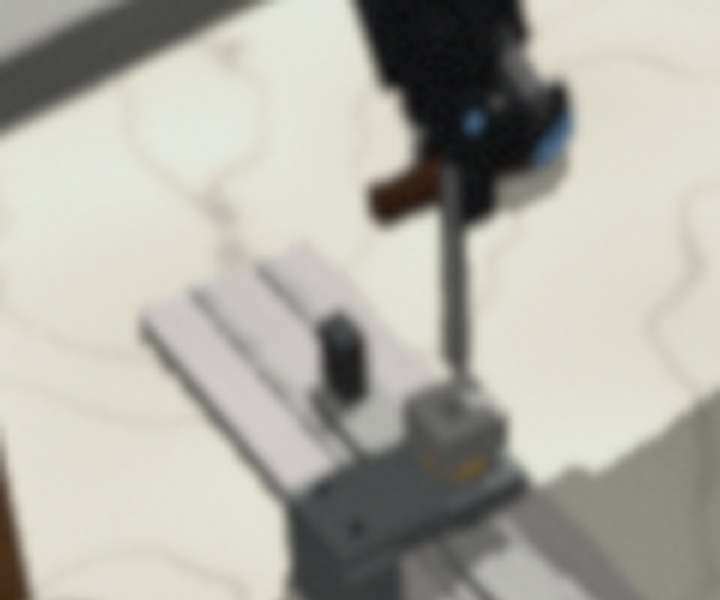

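Run:
```python
import pickle,cv2
from h import *
c=pickle.load(open("scene6.pkl","rb"))
for p in [(.5468,.0045,.1233),(.5468,.0045,.1),(.5477,.0045,.1)]: print(p,proj(c,p))
s0=cv2.imread("pics/scene0.png");i=np.hstack([cv2.resize(q[175:225,230:280],(400,400),interpolation=cv2.INTER_CUBIC) for q in (s0,c["image"][:,:,::-1])])
cv2.imwrite("pics/s6c.png",i)
```

```text
(0.5468, 0.0045, 0.1233) [256.46637502 190.67513085]
(0.5468, 0.0045, 0.1) [256.64561262 197.17614097]
(0.5477, 0.0045, 0.1) [256.38763306 197.34103092]
```

View pics/s6c.png

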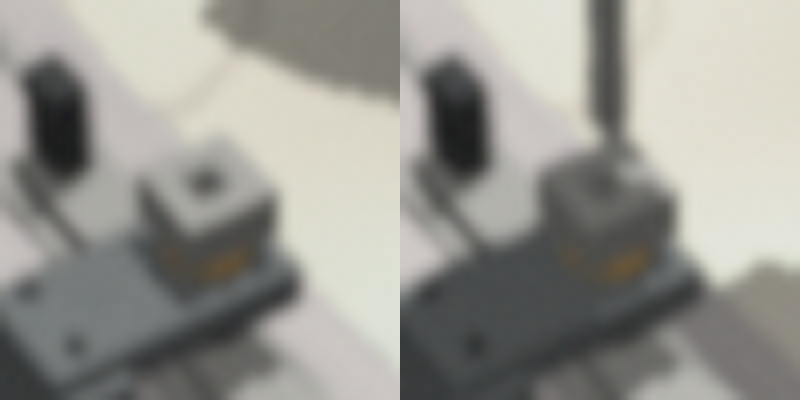

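In the scene image the tip (255.9,191.2) lies straight above the socket (256.0,197.8), and both are shifted equally from the prediction. I lower it in small steps.

play_rows:
  increments:
    - {"translation": [0,0.0005,0.01],"roll": 0,"gripper": 1}
    - {"translation": [0,0,0.008],"roll": 0,"gripper": 1}
    - {"translation": [0,0,0.003],"roll": 0,"gripper": 1}
    - {"translation": [0,0,0.002],"roll": 0,"gripper": 1}
    - {"translation": [0,0,0.002],"roll": 0,"gripper": 1}
    - {"translation": [0,0,0.001],"roll": 0,"gripper": 1}
    - {"translation": [0,0,0],"roll": 0,"gripper": 1}
    - {"translation": [0,0,0],"roll": 0,"gripper": 1}

```text
clock: 9.33
ee_pos: [0.5478, 0.004, 0.1834]
ee_rot: [[0.159, 0.987, 0.0], [0.987, -0.159, -0.0], [0.0, 0.0, -1.0]]
force: [-0.1, -0.5, -1.5]
opening: 0.0129
```

play_rows:
  increments:
    - {"translation": [0,0,0.002],"roll": 0,"gripper": 1}
    - {"translation": [0,0,0.002],"roll": 0,"gripper": 1}
    - {"translation": [0,0,0.002],"roll": 0,"gripper": 1}
    - {"translation": [0,0,0],"roll": 0,"gripper": 1}
    - {"translation": [0,0,0],"roll": 0,"gripper": 1}

```text
clock: 9.75
ee_pos: [0.5475, 0.0041, 0.1771]
ee_rot: [[0.159, 0.987, -0.0], [0.987, -0.159, 0.0], [-0.0, -0.0, -1.0]]
force: [-0.7, -0.4, -2.8]
opening: 0.0129
```

play_rows:
  increments:
    - {"translation": [0,0,0.002],"roll": 0,"gripper": 1}
    - {"translation": [0,0,0.002],"roll": 0,"gripper": 1}
    - {"translation": [0,0,0.001],"roll": 0,"gripper": 1}
    - {"translation": [0,0,0],"roll": 0,"gripper": 1}
    - {"translation": [0,0,0],"roll": 0,"gripper": 1}

```text
clock: 10.17
ee_pos: [0.5476, 0.0041, 0.1722]
ee_rot: [[0.159, 0.987, -0.0], [0.987, -0.159, 0.0], [-0.0, -0.0, -1.0]]
force: [0.9, -0.0, -1.8]
opening: 0.013
```

Run:
```python
from station import robot
import cv2,pickle
s=robot.state();print(s['clock'],s['ee_pos'],s['ee_rot'][:,0],s['force'],s['wrist_torque'],s['qpos'])
n="scene";i=robot.read_camera(n)["image"][:,:,::-1];cv2.imwrite(f"pics/{n}7.png",cv2.resize(i[130:250,180:300],(600,600),interpolation=cv2.INTER_CUBIC))
```

```text
10.1667 [0.54760516 0.00410856 0.17217163] [ 1.59057534e-01  9.87269315e-01 -1.71627417e-06] [ 0.89278626 -0.00316383 -1.81059963] [-0.01794532  0.03168888  0.05323741] [-6.96503976e-02  3.21694722e-01  1.64720379e+00  2.53678020e-05
  1.17297212e+00 -1.48072059e+00]
```

View pics/scene7.png

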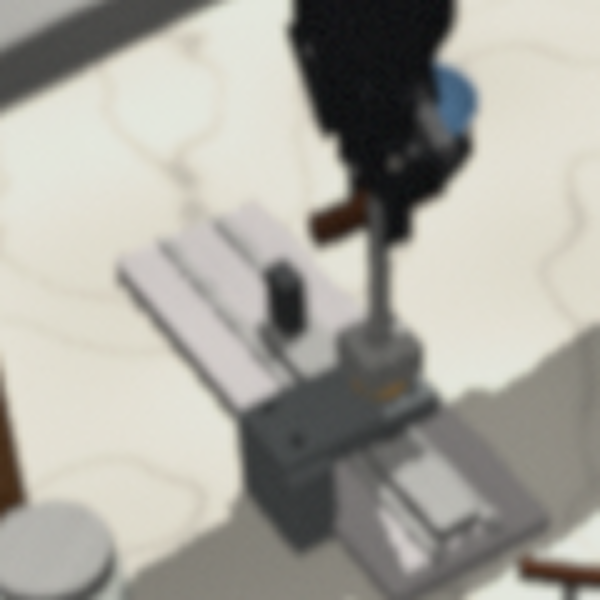

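The bit is seated about 13 mm deep with no side load. I start turning clockwise (positive roll), following the screw down.

play_rows:
  increments:
    - {"translation": [0,0,0],"roll": 0.05,"gripper": 1}
    - {"translation": [0,0,0],"roll": 0.05,"gripper": 1}
    - {"translation": [0,0,0],"roll": 0.05,"gripper": 1}
    - {"translation": [0,0,0.0001],"roll": 0.05,"gripper": 1}
    - {"translation": [0,0,0.0001],"roll": 0.05,"gripper": 1}
    - {"translation": [0,0,0.0001],"roll": 0.05,"gripper": 1}
    - {"translation": [0,0,0.0001],"roll": 0.05,"gripper": 1}

```text
clock: 10.8
ee_pos: [0.5482, 0.0042, 0.1721]
ee_rot: [[0.49, 0.872, 0.001], [0.872, -0.49, 0.0], [0.001, 0.001, -1.0]]
force: [0.1, -0.2, -2.1]
opening: 0.0131
```

```bash
cat > st.py <<'E'
from station import robot
import numpy as np
s=robot.state();R=s['ee_rot']
print(s['clock'],s['ee_pos'].round(4),"yaw",round(float(np.arctan2(R[1,0],R[0,0])),4),"F",s['force'].round(2),"T",s['wrist_torque'].round(3),"q6",s['qpos'][5].round(3),"tau6",s['tau'][5].round(4),"qv6",s['qvel'][5].round(3))
E
python3 st.py; python3 st.py
```

```text
10.8 [0.5482 0.0042 0.1721] yaw 1.0586 F [ 0.06 -0.24 -2.13] T [ 0.111 -0.233  0.071] q6 -1.128 tau6 -0.563 qv6 0.595
10.8 [0.5482 0.0042 0.1721] yaw 1.0586 F [ 0.06 -0.24 -2.13] T [ 0.111 -0.233  0.071] q6 -1.128 tau6 -0.563 qv6 0.595
```

play_rows:
  increments:
    - {"translation": [0,0,0.0001],"roll": 0.03,"gripper": 1}

```text
clock: 10.88
ee_pos: [0.5482, 0.0042, 0.1719]
ee_rot: [[0.516, 0.857, 0.001], [0.857, -0.516, 0.0], [0.001, 0.001, -1.0]]
force: [1.2, 0.3, -2.2]
opening: 0.0128
```

```bash
python3 st.py
```

```text
10.8833 [0.5482 0.0042 0.1719] yaw 1.0288 F [ 1.21  0.33 -2.25] T [ 0.123 -0.244  0.057] q6 -1.098 tau6 -0.1304 qv6 0.332
```

play_rows:
  increments:
    - {"translation": [0,0,0.0001],"roll": 0.03,"gripper": 1}

```text
clock: 10.97
ee_pos: [0.5483, 0.0042, 0.1718]
ee_rot: [[0.541, 0.841, 0.001], [0.841, -0.541, 0.0], [0.001, 0.001, -1.0]]
force: [1.4, 0.4, -3.6]
opening: 0.013
```

```bash
python3 st.py
```

```text
10.9667 [0.5483 0.0042 0.1718] yaw 0.9996 F [ 1.4   0.43 -3.64] T [ 0.112 -0.221  0.089] q6 -1.069 tau6 -0.2931 qv6 0.355
```

play_rows:
  increments:
    - {"translation": [0,0,0.0001],"roll": 0.03,"gripper": 1}

```text
clock: 11.05
ee_pos: [0.5483, 0.0042, 0.1718]
ee_rot: [[0.566, 0.825, 0.001], [0.825, -0.566, 0.0], [0.001, 0.001, -1.0]]
force: [-0.1, 0.2, -2.1]
opening: 0.013
```

```bash
python3 st.py
```

```text
11.05 [0.5483 0.0042 0.1718] yaw 0.9696 F [-0.11  0.18 -2.06] T [ 0.139 -0.302  0.074] q6 -1.039 tau6 -0.3137 qv6 0.357
```

Torque about z reads 0.06 to 0.09, which matches the free friction of 0.07, with noise around 0.015. I continue.

play_rows:
  increments:
    - {"translation": [0,0,0.0001],"roll": 0.04,"gripper": 1}
    - {"translation": [0,0,0.0001],"roll": 0.04,"gripper": 1}
    - {"translation": [0,0,0.0001],"roll": 0.04,"gripper": 1}

```text
clock: 11.3
ee_pos: [0.5484, 0.0042, 0.1714]
ee_rot: [[0.661, 0.751, 0.002], [0.751, -0.661, 0.0], [0.001, 0.001, -1.0]]
force: [0.3, 0.2, -4.2]
opening: 0.0131
```

```bash
python3 st.py
```

```text
11.3 [0.5484 0.0042 0.1714] yaw 0.8491 F [ 0.29  0.21 -4.24] T [ 0.134 -0.357  0.072] q6 -0.919 tau6 -0.4376 qv6 0.476
```

play_rows:
  increments:
    - {"translation": [0,0,0.0001],"roll": 0.04,"gripper": 1}

```text
clock: 11.38
ee_pos: [0.5485, 0.0042, 0.1713]
ee_rot: [[0.69, 0.724, 0.002], [0.724, -0.69, 0.0], [0.001, 0.001, -1.0]]
force: [1.4, 0.6, -2.7]
opening: 0.0131
```

```bash
python3 st.py
```

```text
11.3833 [0.5485 0.0042 0.1713] yaw 0.8091 F [ 1.4   0.62 -2.7 ] T [ 0.148 -0.395  0.101] q6 -0.879 tau6 -0.4362 qv6 0.474
```

play_rows:
  increments:
    - {"translation": [0,0,0.0001],"roll": 0.04,"gripper": 1}

```text
clock: 11.47
ee_pos: [0.5485, 0.0043, 0.1712]
ee_rot: [[0.719, 0.695, 0.002], [0.695, -0.719, 0.0], [0.001, 0.001, -1.0]]
force: [1.0, 0.4, -2.5]
opening: 0.0129
```

```bash
python3 st.py
```

```text
11.4667 [0.5485 0.0043 0.1712] yaw 0.7691 F [ 0.96  0.38 -2.53] T [ 0.117 -0.4    0.058] q6 -0.839 tau6 -0.4355 qv6 0.477
```

play_rows:
  increments:
    - {"translation": [0,0,0.0001],"roll": 0.04,"gripper": 1}

```text
clock: 11.55
ee_pos: [0.5486, 0.0043, 0.1711]
ee_rot: [[0.746, 0.666, 0.002], [0.666, -0.746, 0.0], [0.002, 0.001, -1.0]]
force: [2.0, 0.2, -2.8]
opening: 0.0131
```

```bash
python3 st.py
```

```text
11.55 [0.5486 0.0043 0.1711] yaw 0.7291 F [ 1.97  0.18 -2.79] T [ 0.135 -0.369  0.063] q6 -0.799 tau6 -0.4348 qv6 0.476
```

play_rows:
  increments:
    - {"translation": [0,0,0.0001],"roll": 0.04,"gripper": 1}

```text
clock: 11.63
ee_pos: [0.5486, 0.0043, 0.171]
ee_rot: [[0.772, 0.636, 0.002], [0.636, -0.772, 0.0], [0.002, 0.001, -1.0]]
force: [1.9, 0.7, -3.8]
opening: 0.0131
```

```bash
python3 st.py
```

```text
11.6333 [0.5486 0.0043 0.171 ] yaw 0.6891 F [ 1.86  0.75 -3.75] T [ 0.179 -0.418  0.038] q6 -0.759 tau6 -0.4342 qv6 0.477
```

play_rows:
  increments:
    - {"translation": [0,0,0.0001],"roll": 0.04,"gripper": 1}

```text
clock: 11.72
ee_pos: [0.5486, 0.0042, 0.1709]
ee_rot: [[0.797, 0.604, 0.002], [0.604, -0.797, 0.0], [0.002, 0.001, -1.0]]
force: [1.7, 0.3, -3.1]
opening: 0.0133
```

```bash
python3 st.py
```

```text
11.7167 [0.5486 0.0042 0.1709] yaw 0.6491 F [ 1.75  0.26 -3.07] T [ 0.125 -0.426  0.112] q6 -0.719 tau6 -0.4337 qv6 0.476
```

play_rows:
  increments:
    - {"translation": [0,0,0.0001],"roll": 0.04,"gripper": 1}

```text
clock: 11.8
ee_pos: [0.5487, 0.0043, 0.1708]
ee_rot: [[0.82, 0.572, 0.002], [0.572, -0.82, 0.0], [0.002, 0.001, -1.0]]
force: [1.7, 0.5, -4.5]
opening: 0.0127
```

```bash
python3 st.py
```

```text
11.8 [0.5487 0.0043 0.1708] yaw 0.6092 F [ 1.69  0.46 -4.54] T [ 0.16  -0.455  0.065] q6 -0.679 tau6 -0.4329 qv6 0.477
```

play_rows:
  increments:
    - {"translation": [0,0,0.0001],"roll": 0.04,"gripper": 1}

```text
clock: 11.88
ee_pos: [0.5488, 0.0043, 0.1707]
ee_rot: [[0.842, 0.539, 0.002], [0.539, -0.842, 0.0], [0.002, 0.001, -1.0]]
force: [2.1, 0.2, -4.8]
opening: 0.013
```

```bash
python3 st.py
```

```text
11.8833 [0.5488 0.0043 0.1707] yaw 0.5691 F [ 2.14  0.24 -4.82] T [ 0.139 -0.475  0.059] q6 -0.639 tau6 -0.4326 qv6 0.475
```

play_rows:
  increments:
    - {"translation": [0,0,0.0001],"roll": 0.04,"gripper": 1}

```text
clock: 11.97
ee_pos: [0.5488, 0.0043, 0.1705]
ee_rot: [[0.863, 0.505, 0.002], [0.505, -0.863, 0.0], [0.002, 0.001, -1.0]]
force: [2.7, 0.1, -4.2]
opening: 0.0131
```

```bash
python3 st.py
```

```text
11.9667 [0.5488 0.0043 0.1705] yaw 0.5291 F [ 2.71  0.11 -4.25] T [ 0.198 -0.565  0.086] q6 -0.599 tau6 -0.4316 qv6 0.475
```

play_rows:
  increments:
    - {"translation": [0,0,0.0001],"roll": 0.04,"gripper": 1}

```text
clock: 12.05
ee_pos: [0.5488, 0.0042, 0.1704]
ee_rot: [[0.883, 0.47, 0.002], [0.47, -0.883, 0.0], [0.002, 0.001, -1.0]]
force: [1.4, 0.4, -4.7]
opening: 0.0135
```

```bash
python3 st.py
```

```text
12.05 [0.5488 0.0042 0.1704] yaw 0.4891 F [ 1.41  0.42 -4.71] T [ 0.103 -0.567  0.061] q6 -0.559 tau6 -0.431 qv6 0.474
```

play_rows:
  increments:
    - {"translation": [0,0,0.0001],"roll": 0.04,"gripper": 1}

```text
clock: 12.13
ee_pos: [0.5489, 0.0042, 0.1703]
ee_rot: [[0.901, 0.434, 0.002], [0.434, -0.901, 0.0], [0.002, 0.001, -1.0]]
force: [3.0, -0.0, -4.9]
opening: 0.0126
```

```bash
python3 st.py
```

```text
12.1333 [0.5489 0.0042 0.1703] yaw 0.4491 F [ 2.96 -0.01 -4.86] T [ 0.171 -0.556  0.067] q6 -0.519 tau6 -0.4307 qv6 0.475
```

play_rows:
  increments:
    - {"translation": [0.0009,0.0004,0.0003],"roll": 0.04,"gripper": 1}

```text
clock: 12.22
ee_pos: [0.5494, 0.0042, 0.1701]
ee_rot: [[0.917, 0.398, 0.002], [0.398, -0.917, 0.0], [0.001, 0.0, -1.0]]
force: [0.3, 0.4, -1.1]
opening: 0.0128
```

```bash
python3 st.py
```

```text
12.2167 [0.5494 0.0042 0.1701] yaw 0.4091 F [ 0.28  0.4  -1.12] T [ 0.073 -0.037  0.047] q6 -0.479 tau6 -0.4484 qv6 0.476
```

play_rows:
  increments:
    - {"translation": [0,0,0.0002],"roll": 0.04,"gripper": 1}

```text
clock: 12.3
ee_pos: [0.5494, 0.0042, 0.17]
ee_rot: [[0.933, 0.361, 0.001], [0.361, -0.933, 0.0], [0.001, 0.0, -1.0]]
force: [0.0, 0.7, -2.1]
opening: 0.013
```

```bash
python3 st.py
```

```text
12.3 [0.5494 0.0042 0.17  ] yaw 0.3692 F [ 0.02  0.74 -2.1 ] T [ 0.101 -0.209  0.005] q6 -0.439 tau6 -0.4409 qv6 0.474
```

play_rows:
  increments:
    - {"translation": [0,0,0.0002],"roll": 0.04,"gripper": 1}

```text
clock: 12.38
ee_pos: [0.5494, 0.0042, 0.1699]
ee_rot: [[0.946, 0.323, 0.002], [0.323, -0.946, 0.0], [0.001, 0.0, -1.0]]
force: [0.6, -0.1, -2.1]
opening: 0.0131
```

```bash
python3 st.py
```

```text
12.3833 [0.5494 0.0042 0.1699] yaw 0.3292 F [ 0.6  -0.06 -2.09] T [ 0.065 -0.27   0.083] q6 -0.399 tau6 -0.4422 qv6 0.474
```

play_rows:
  increments:
    - {"translation": [0,0,0.0001],"roll": 0.04,"gripper": 1}

```text
clock: 12.47
ee_pos: [0.5495, 0.0042, 0.1698]
ee_rot: [[0.958, 0.285, 0.002], [0.285, -0.958, 0.0], [0.002, 0.0, -1.0]]
force: [1.3, 0.3, -1.6]
opening: 0.0131
```

```bash
python3 st.py
```

```text
12.4667 [0.5495 0.0042 0.1698] yaw 0.2892 F [ 1.31  0.33 -1.6 ] T [ 0.094 -0.24   0.074] q6 -0.359 tau6 -0.4398 qv6 0.475
```

play_rows:
  increments:
    - {"translation": [0,0,0.0001],"roll": 0.04,"gripper": 1}

```text
clock: 12.55
ee_pos: [0.5495, 0.0042, 0.1696]
ee_rot: [[0.969, 0.247, 0.002], [0.247, -0.969, 0.0], [0.002, 0.0, -1.0]]
force: [1.0, 0.8, -2.2]
opening: 0.0133
```

```bash
python3 st.py
```

```text
12.55 [0.5495 0.0042 0.1696] yaw 0.2492 F [ 1.03  0.82 -2.16] T [ 0.078 -0.309  0.107] q6 -0.319 tau6 -0.4391 qv6 0.475
```

play_rows:
  increments:
    - {"translation": [0,0,0.0001],"roll": 0.04,"gripper": 1}

```text
clock: 12.63
ee_pos: [0.5495, 0.0042, 0.1695]
ee_rot: [[0.978, 0.208, 0.002], [0.208, -0.978, 0.0], [0.002, 0.0, -1.0]]
force: [0.3, 0.5, -2.3]
opening: 0.0131
```

```bash
python3 st.py
```

```text
12.6333 [0.5495 0.0042 0.1695] yaw 0.2092 F [ 0.29  0.45 -2.29] T [ 0.065 -0.309  0.055] q6 -0.279 tau6 -0.4384 qv6 0.475
```

play_rows:
  increments:
    - {"translation": [0,0,0.0001],"roll": 0.04,"gripper": 1}

```text
clock: 12.72
ee_pos: [0.5496, 0.0041, 0.1694]
ee_rot: [[0.986, 0.168, 0.002], [0.168, -0.986, 0.0], [0.002, 0.0, -1.0]]
force: [1.2, 0.1, -3.2]
opening: 0.0132
```

```bash
python3 st.py
```

```text
12.7167 [0.5496 0.0041 0.1694] yaw 0.1691 F [ 1.25  0.1  -3.22] T [ 0.072 -0.358  0.036] q6 -0.239 tau6 -0.4378 qv6 0.477
```

play_rows:
  increments:
    - {"translation": [0,0,0.0001],"roll": 0.04,"gripper": 1}

```text
clock: 12.8
ee_pos: [0.5496, 0.0041, 0.1693]
ee_rot: [[0.992, 0.129, 0.002], [0.129, -0.992, -0.0], [0.002, 0.0, -1.0]]
force: [1.5, 0.3, -2.4]
opening: 0.0129
```

```bash
python3 st.py
python3 - <<'E'
from station import robot
import cv2,pickle
c=robot.read_camera("scene");i=c["image"][:,:,::-1];cv2.imwrite("pics/scene8.png",cv2.resize(i[130:250,200:300],(600,720),interpolation=cv2.INTER_CUBIC)[120:])
E
```

```text
12.8 [0.5496 0.0041 0.1693] yaw 0.1292 F [ 1.48  0.33 -2.37] T [ 0.08  -0.338  0.027] q6 -0.199 tau6 -0.4372 qv6 0.475
```

View pics/scene8.png

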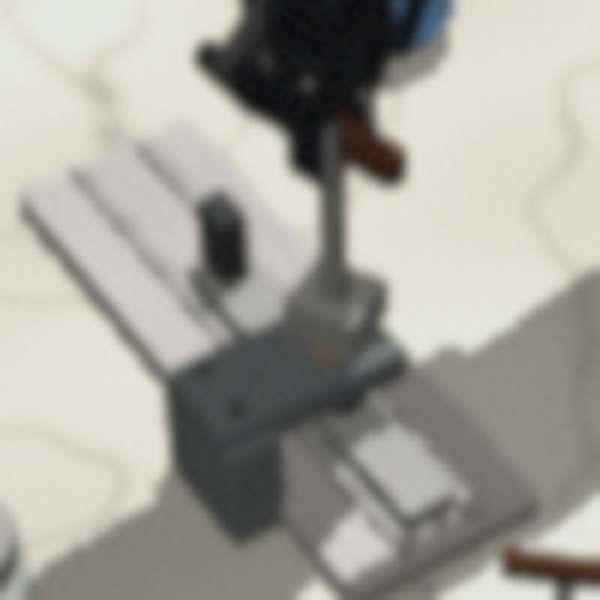

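The head has turned with the driver and sunk, so the driver is engaged. I carry on.

play_rows:
  increments:
    - {"translation": [0,0,0.0001],"roll": 0.03,"gripper": 1}

```text
clock: 12.93
ee_pos: [0.5496, 0.0041, 0.1692]
ee_rot: [[0.995, 0.101, 0.002], [0.101, -0.995, -0.0], [0.002, 0.0, -1.0]]
force: [2.4, -0.1, -2.3]
opening: 0.0131
```

```bash
python3 st.py
```

```text
12.9333 [0.5496 0.0041 0.1692] yaw 0.1013 F [ 2.44 -0.14 -2.29] T [ 0.012 -0.398  0.03 ] q6 -0.171 tau6 -0.4492 qv6 0.38
```

play_rows:
  increments:
    - {"translation": [0,0,0.0001],"roll": 0.03,"gripper": 1}

```text
clock: 13.02
ee_pos: [0.5496, 0.0041, 0.1691]
ee_rot: [[0.998, 0.071, 0.002], [0.071, -0.998, -0.0], [0.002, 0.0, -1.0]]
force: [1.5, 0.1, -2.9]
opening: 0.013
```

```bash
python3 st.py
```

```text
13.0167 [0.5496 0.0041 0.1691] yaw 0.0707 F [ 1.48  0.08 -2.92] T [ 0.016 -0.456  0.073] q6 -0.14 tau6 -0.3359 qv6 0.358
```

play_rows:
  increments:
    - {"translation": [0,0,0.0001],"roll": 0.03,"gripper": 1}

```text
clock: 13.1
ee_pos: [0.5497, 0.0041, 0.169]
ee_rot: [[0.999, 0.041, 0.002], [0.041, -0.999, -0.0], [0.002, 0.0, -1.0]]
force: [1.0, -0.8, -1.1]
opening: 0.0132
```

```bash
python3 st.py
```

```text
13.1 [0.5497 0.0041 0.169 ] yaw 0.0405 F [ 1.02 -0.79 -1.15] T [-0.006 -0.464  0.009] q6 -0.11 tau6 -0.3145 qv6 0.356
```

play_rows:
  increments:
    - {"translation": [0,0,0.0001],"roll": 0.03,"gripper": 1}

```text
clock: 13.18
ee_pos: [0.5497, 0.004, 0.169]
ee_rot: [[1.0, 0.011, 0.002], [0.011, -1.0, -0.0], [0.002, 0.0, -1.0]]
force: [1.2, 0.1, -2.7]
opening: 0.0131
```

```bash
python3 st.py
```

```text
13.1833 [0.5497 0.004  0.169 ] yaw 0.0106 F [ 1.19  0.05 -2.65] T [-0.033 -0.458  0.085] q6 -0.08 tau6 -0.313 qv6 0.356
```

play_rows:
  increments:
    - {"translation": [0,0,0.0001],"roll": 0.03,"gripper": 1}

```text
clock: 13.27
ee_pos: [0.5497, 0.004, 0.1689]
ee_rot: [[1.0, -0.019, 0.002], [-0.019, -1.0, -0.0], [0.002, 0.0, -1.0]]
force: [1.4, 0.2, -3.6]
opening: 0.0129
```

```bash
python3 st.py
```

```text
13.2667 [0.5497 0.004  0.1689] yaw -0.0194 F [ 1.39  0.23 -3.63] T [-0.039 -0.44   0.042] q6 -0.05 tau6 -0.3128 qv6 0.357
```

play_rows:
  increments:
    - {"translation": [0,0,0.0001],"roll": 0.03,"gripper": 1}

```text
clock: 13.35
ee_pos: [0.5497, 0.004, 0.1687]
ee_rot: [[0.999, -0.049, 0.002], [-0.049, -0.999, -0.0], [0.002, 0.0, -1.0]]
force: [1.2, -0.3, -3.2]
opening: 0.013
```

```bash
python3 st.py
```

```text
13.35 [0.5497 0.004  0.1687] yaw -0.0494 F [ 1.2  -0.29 -3.17] T [-0.038 -0.495  0.085] q6 -0.02 tau6 -0.3128 qv6 0.357
```

play_rows:
  increments:
    - {"translation": [0,0,0.0001],"roll": 0.03,"gripper": 1}

```text
clock: 13.43
ee_pos: [0.5498, 0.004, 0.1687]
ee_rot: [[0.997, -0.079, 0.002], [-0.079, -0.997, -0.0], [0.002, 0.0, -1.0]]
force: [1.4, 0.9, -3.3]
opening: 0.0128
```

```bash
python3 st.py
```

```text
13.4333 [0.5498 0.004  0.1687] yaw -0.0795 F [ 1.44  0.87 -3.29] T [-0.089 -0.451  0.05 ] q6 0.01 tau6 -0.3128 qv6 0.358
```

play_rows:
  increments:
    - {"translation": [0,0,0.0001],"roll": 0.03,"gripper": 1}

```text
clock: 13.52
ee_pos: [0.5498, 0.004, 0.1686]
ee_rot: [[0.994, -0.109, 0.002], [-0.109, -0.994, -0.0], [0.002, -0.0, -1.0]]
force: [2.3, -0.2, -3.0]
opening: 0.0129
```

```bash
python3 st.py
```

```text
13.5167 [0.5498 0.004  0.1686] yaw -0.1094 F [ 2.28 -0.25 -2.98] T [-0.035 -0.504  0.069] q6 0.04 tau6 -0.3128 qv6 0.357
```

play_rows:
  increments:
    - {"translation": [0,0,0.0001],"roll": 0.03,"gripper": 1}

```text
clock: 13.6
ee_pos: [0.5498, 0.004, 0.1685]
ee_rot: [[0.99, -0.139, 0.002], [-0.139, -0.99, -0.0], [0.002, -0.0, -1.0]]
force: [2.8, -0.1, -2.6]
opening: 0.0133
```

```bash
python3 st.py
```

```text
13.6 [0.5498 0.004  0.1685] yaw -0.1394 F [ 2.83 -0.1  -2.6 ] T [-0.041 -0.506  0.041] q6 0.07 tau6 -0.3127 qv6 0.357
```

play_rows:
  increments:
    - {"translation": [0,0,0.0001],"roll": 0.03,"gripper": 1}

```text
clock: 13.68
ee_pos: [0.5499, 0.0039, 0.1684]
ee_rot: [[0.986, -0.169, 0.002], [-0.169, -0.986, -0.0], [0.002, -0.0, -1.0]]
force: [1.3, 0.3, -3.9]
opening: 0.013
```

```bash
python3 st.py
```

```text
13.6833 [0.5499 0.0039 0.1684] yaw -0.1694 F [ 1.33  0.26 -3.89] T [-0.04  -0.44   0.085] q6 0.1 tau6 -0.3128 qv6 0.357
```

play_rows:
  increments:
    - {"translation": [0,0,0.0001],"roll": 0.03,"gripper": 1}

```text
clock: 13.77
ee_pos: [0.5499, 0.0039, 0.1683]
ee_rot: [[0.98, -0.198, 0.003], [-0.198, -0.98, -0.0], [0.003, -0.0, -1.0]]
force: [1.9, -0.6, -2.6]
opening: 0.013
```

```bash
python3 st.py
```

```text
13.7667 [0.5499 0.0039 0.1683] yaw -0.1994 F [ 1.92 -0.62 -2.61] T [-0.054 -0.525  0.065] q6 0.13 tau6 -0.3127 qv6 0.356
```

play_rows:
  increments:
    - {"translation": [0,0,0.0001],"roll": 0.03,"gripper": 1}

```text
clock: 13.85
ee_pos: [0.5499, 0.0039, 0.1682]
ee_rot: [[0.974, -0.227, 0.003], [-0.227, -0.974, -0.0], [0.003, -0.0, -1.0]]
force: [2.5, -0.1, -3.2]
opening: 0.0126
```

```bash
python3 st.py
```

```text
13.85 [0.5499 0.0039 0.1682] yaw -0.2293 F [ 2.49 -0.14 -3.19] T [-0.069 -0.534  0.024] q6 0.16 tau6 -0.3127 qv6 0.357
```

play_rows:
  increments:
    - {"translation": [0,0,0.0001],"roll": 0.03,"gripper": 1}

```text
clock: 13.93
ee_pos: [0.55, 0.0039, 0.1681]
ee_rot: [[0.967, -0.256, 0.003], [-0.256, -0.967, -0.0], [0.003, -0.0, -1.0]]
force: [2.1, 0.1, -2.5]
opening: 0.0125
```

```bash
python3 st.py
```

```text
13.9333 [0.55   0.0039 0.1681] yaw -0.2594 F [ 2.09  0.12 -2.5 ] T [-0.161 -0.513  0.074] q6 0.19 tau6 -0.3061 qv6 0.356
```

play_rows:
  increments:
    - {"translation": [0,0,0.0001],"roll": 0.03,"gripper": 1}

```text
clock: 14.02
ee_pos: [0.5499, 0.0038, 0.168]
ee_rot: [[0.958, -0.285, 0.003], [-0.285, -0.958, -0.001], [0.003, -0.0, -1.0]]
force: [1.2, -0.7, -2.2]
opening: 0.0128
```

```bash
python3 st.py
```

```text
14.0167 [0.5499 0.0038 0.168 ] yaw -0.2894 F [ 1.21 -0.75 -2.23] T [-0.13  -0.531  0.083] q6 0.22 tau6 -0.2993 qv6 0.355
```

play_rows:
  increments:
    - {"translation": [0,0,0.0001],"roll": 0.03,"gripper": 1}

```text
clock: 14.1
ee_pos: [0.55, 0.0038, 0.168]
ee_rot: [[0.949, -0.314, 0.003], [-0.314, -0.949, -0.001], [0.003, -0.0, -1.0]]
force: [2.0, -0.2, -3.2]
opening: 0.0131
```

```bash
python3 st.py
python3 - <<'E'
from station import robot
import cv2,pickle
c=robot.read_camera("scene");i=c["image"][:,:,::-1];cv2.imwrite("pics/scene9.png",cv2.resize(i[160:220,225:285],(600,600),interpolation=cv2.INTER_CUBIC))
E
```

```text
14.1 [0.55   0.0038 0.168 ] yaw -0.3193 F [ 1.97 -0.17 -3.23] T [-0.137 -0.52   0.083] q6 0.25 tau6 -0.2922 qv6 0.357
```

View pics/scene9.png

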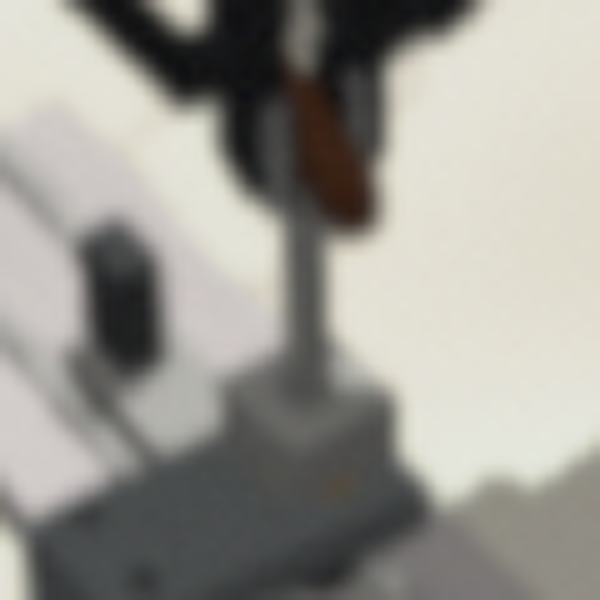

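tau6 is clean: it was steady at -0.3127 until yaw -0.23 and then rose 0.007 per 0.03 rad, which is about 1 N per step. So the foot has touched, with roughly 3 N on it now. I turn a little further, to around 6 N.

play_rows:
  increments:
    - {"translation": [0,0,0.0001],"roll": 0.03,"gripper": 1}

```text
clock: 14.23
ee_pos: [0.55, 0.0038, 0.1679]
ee_rot: [[0.94, -0.341, 0.003], [-0.341, -0.94, -0.001], [0.003, -0.0, -1.0]]
force: [3.0, -1.3, -1.3]
opening: 0.0129
```

```bash
python3 st.py
```

```text
14.2333 [0.55   0.0038 0.1679] yaw -0.3478 F [ 3.01 -1.26 -1.33] T [-0.143 -0.538  0.091] q6 0.278 tau6 -0.4617 qv6 0.383
```

play_rows:
  increments:
    - {"translation": [0,0,0.0001],"roll": 0.03,"gripper": 1}

```text
clock: 14.32
ee_pos: [0.55, 0.0038, 0.1679]
ee_rot: [[0.929, -0.37, 0.003], [-0.37, -0.929, -0.001], [0.003, -0.0, -1.0]]
force: [2.7, -0.5, -1.8]
opening: 0.0131
```

```bash
python3 st.py
```

```text
14.3167 [0.55   0.0038 0.1679] yaw -0.3788 F [ 2.71 -0.53 -1.82] T [-0.189 -0.548  0.103] q6 0.309 tau6 -0.3045 qv6 0.357
```

play_rows:
  increments:
    - {"translation": [0,0,0.0001],"roll": 0.03,"gripper": 1}

```text
clock: 14.4
ee_pos: [0.55, 0.0037, 0.1677]
ee_rot: [[0.918, -0.397, 0.003], [-0.397, -0.918, -0.001], [0.003, -0.0, -1.0]]
force: [2.3, -0.5, -2.7]
opening: 0.0128
```

```bash
python3 st.py
```

```text
14.4 [0.55   0.0037 0.1677] yaw -0.4088 F [ 2.31 -0.51 -2.69] T [-0.209 -0.587  0.101] q6 0.339 tau6 -0.2728 qv6 0.358
```

About 6 N by torque (5.7) and by angle (6.4). I hold to let it settle, relieve the side load, then release.

play_rows:
  increments:
    - {"translation": [0,0,0],"roll": 0,"gripper": 1}
    - {"translation": [0.0009,-0.0004,0],"roll": 0,"gripper": 1}
    - {"translation": [0,0,0],"roll": 0,"gripper": 1}
    - {"translation": [0,0,0],"roll": 0,"gripper": 1}
    - {"translation": [0,0,0],"roll": 0,"gripper": 1}
    - {"translation": [0,0,0],"roll": 0,"gripper": 1}

```text
clock: 14.9
ee_pos: [0.5502, 0.0039, 0.1677]
ee_rot: [[0.918, -0.397, 0.001], [-0.397, -0.918, -0.0], [0.001, -0.0, -1.0]]
force: [1.3, -2.2, 0.9]
opening: 0.0128
```

```bash
python3 st.py
```

```text
14.9 [0.5502 0.0039 0.1677] yaw -0.4086 F [ 1.32 -2.2   0.92] T [-0.373 -0.546  0.084] q6 0.339 tau6 0.0885 qv6 0.0
```

play_rows:
  increments:
    - {"translation": [0,0,0],"roll": 0,"gripper": 0.6}
    - {"translation": [0,0,0],"roll": 0,"gripper": 0.5}
    - {"translation": [0,0,0],"roll": 0,"gripper": 0.3}
    - {"translation": [0,0,0],"roll": 0,"gripper": 0}
    - {"translation": [0,0,0],"roll": 0,"gripper": 0}
    - {"translation": [0,0,0],"roll": 0,"gripper": 0}
    - {"translation": [0,0,0],"roll": 0,"gripper": 0}
    - {"translation": [0,0,0],"roll": 0,"gripper": 0}

```text
clock: 15.57
ee_pos: [0.5496, 0.0042, 0.1673]
ee_rot: [[0.918, -0.398, -0.0], [-0.398, -0.918, 0.0], [-0.0, 0.0, -1.0]]
force: [0.1, 0.3, -0.7]
opening: 0.0854
```

```bash
python3 st.py;python3 - <<'E'
from station import robot
import cv2,pickle
c=robot.read_camera("scene");i=c["image"][:,:,::-1];cv2.imwrite("pics/scene10.png",cv2.resize(i[100:220,200:320],(600,600),interpolation=cv2.INTER_CUBIC))
c=robot.read_camera("wrist");i=c["image"][:,:,::-1];cv2.imwrite("pics/wrist10.png",i)
E
```

```text
15.5667 [0.5496 0.0042 0.1673] yaw -0.409 F [ 0.05  0.34 -0.71] T [ 0.014 -0.012  0.052] q6 0.34 tau6 0.0 qv6 -0.002
```

View pics/scene10.png

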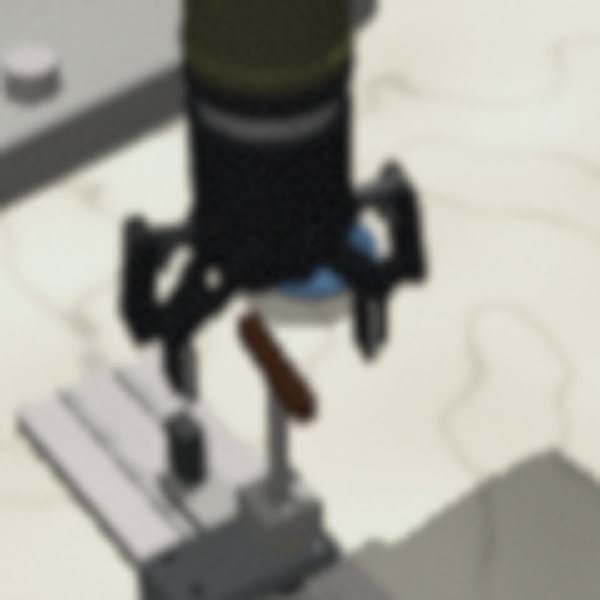

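View pics/wrist10.png

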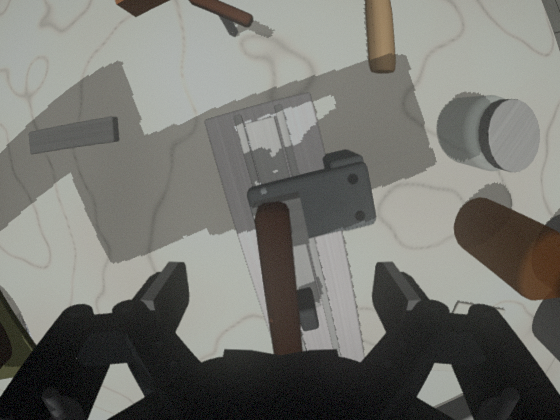

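The driver stands upright in the screw, released. Its crossbar now lies mostly along the press's y, with one end about 37 mm toward the tab, so I must keep the gripper clear of it. Next I lift off and view the tab.

play_rows:
  increments:
    - {"translation": [0,0,-0.02],"roll": 0,"gripper": 0}
    - {"translation": [0,0,-0.03],"roll": 0,"gripper": 0}
    - {"translation": [0,0,-0.033],"roll": 0,"gripper": 0}
    - {"translation": [0,0,0],"roll": -0.123,"gripper": 0}
    - {"translation": [0,0,0],"roll": -0.123,"gripper": 0}
    - {"translation": [-0.0002,0.0282,0],"roll": 0,"gripper": 0}
    - {"translation": [-0.0002,0.0282,0],"roll": 0,"gripper": 0}
    - {"translation": [-0.0002,0.0282,0],"roll": 0,"gripper": 0}
    - {"translation": [-0.0002,0.0282,0.01],"roll": 0,"gripper": 0}
    - {"translation": [-0.0002,0.0282,0.02],"roll": 0,"gripper": 0}
    - {"translation": [-0.0002,0.0282,0.02],"roll": 0,"gripper": 0}
    - {"translation": [0,0,0],"roll": 0,"gripper": 0}

```text
clock: 16.67
ee_pos: [0.518, -0.1663, 0.1968]
ee_rot: [[0.986, -0.166, -0.006], [-0.166, -0.986, -0.0], [-0.006, 0.001, -1.0]]
force: [-0.5, 0.2, -0.9]
opening: 0.0854
```

play_rows:
  increments:
    - {"translation": [0,0,0],"roll": 0,"gripper": 0}
    - {"translation": [0,0,0],"roll": 0,"gripper": 0}

```text
clock: 16.83
ee_pos: [0.5211, -0.1625, 0.2004]
ee_rot: [[0.987, -0.163, 0.0], [-0.163, -0.987, 0.001], [-0.0, -0.001, -1.0]]
force: [0.6, -0.7, -0.0]
opening: 0.0855
```

```bash
python3 st.py;python3 - <<'E'
from station import robot
import cv2,pickle
c=robot.read_camera("wrist");i=c["image"][:,:,::-1];cv2.imwrite("pics/wrist11.png",i);pickle.dump(c,open("w11.pkl","wb"))
c=robot.read_camera("scene");i=c["image"][:,:,::-1];cv2.imwrite("pics/scene11.png",cv2.resize(i[100:250,180:330],(600,600),interpolation=cv2.INTER_CUBIC))
E
```

```text
16.8333 [ 0.5211 -0.1625  0.2004] yaw -0.1639 F [ 0.61 -0.68 -0.02] T [ 0.043 -0.032  0.074] q6 -0.216 tau6 -0.0052 qv6 -0.001
```

View pics/wrist11.png

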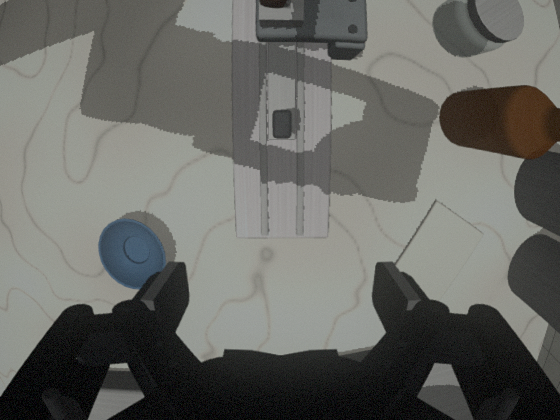

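View pics/scene11.png

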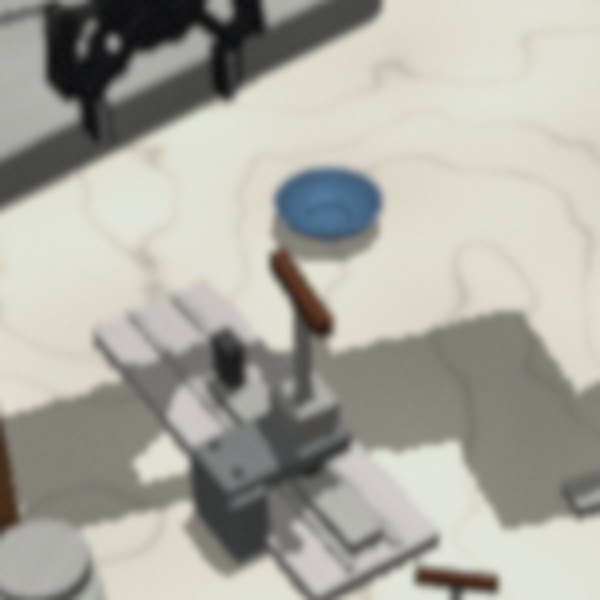

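Run:
```python
import pickle,cv2
from h import *
c=pickle.load(open("w11.pkl","rb"));i=np.ascontiguousarray(c["image"][:,:,::-1])
cv2.imwrite("pics/w11c.png",cv2.resize(i[95:155,252:312],(600,600),interpolation=cv2.INTER_CUBIC))
```

```text
(no output)
```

View pics/w11c.png

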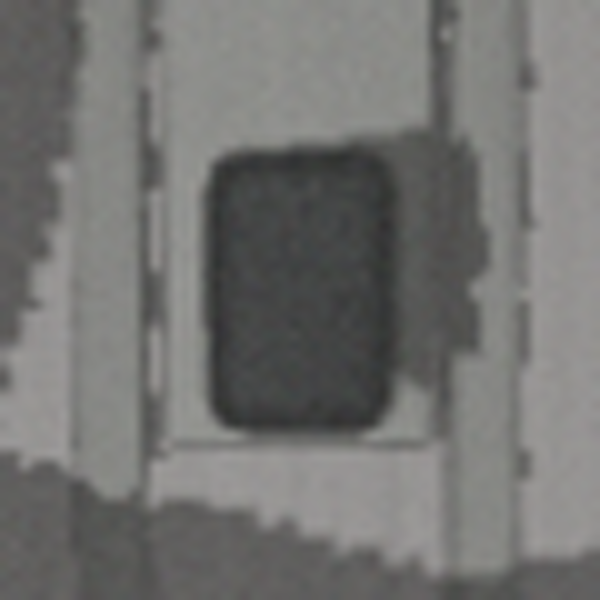

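Run:
```python
import pickle
from h import *
c=pickle.load(open("w11.pkl","rb"))
f=lambda x,y,z:onz(c,252+(x-4.5)/10,95+(y-4.5)/10,z,True)
for z in (.071,.078):
    t=np.array([f(207,150,z),f(395,148,z),f(397,430,z),f(210,433,z)]);print(t.mean(0),np.hypot(*(t[1]-t[0])[:2]),np.hypot(*(t[2]-t[1])[:2]))
    C=t.mean(0)
# bar edges at bar top .029
print(f(170,300,.029),f(430,300,.029))
yp=np.array([.163,.987]);print("press y rel socket",[(C[:2]-np.array(s))@yp for s in [(.5473,.0042),(.5495,.0042)]])
tcp=np.array([.5211,-.1625]);d=C[:2]-tcp;X=np.array([.987,-.163]);Y=np.array([-.163,-.987]);print(d@X,d@Y)
```

```text
[ 0.53190183 -0.09443409  0.071     ] 0.015408343521197744 0.02349549580787403
[ 0.53186761 -0.09442194  0.078     ] 0.015009855024499332 0.02288785847224589
[ 0.51955565 -0.09337008  0.029     ] [ 0.5439385  -0.09738186  0.029     ]
press y rel socket [np.float64(-0.09985533798195889), np.float64(-0.10021393798195889)]
-0.0004690904594485211 -0.0689481620180411
```

Tab centre is at (0.532,-0.094), about 100 mm from the axis, so it has not moved. I go above it, biased 4 mm outward, and descend with a stop to check force.

play_rows:
  increments:
    - {"translation": [-0.0002,-0.022,0],"roll": 0,"gripper": 0}
    - {"translation": [-0.0002,-0.022,0],"roll": 0,"gripper": 0}
    - {"translation": [-0.0001,-0.021,0],"roll": 0,"gripper": 0}
    - {"translation": [0,0,0.03],"roll": 0,"gripper": 0}
    - {"translation": [0,0,0.03],"roll": 0,"gripper": 0}
    - {"translation": [0,0,0.02],"roll": 0,"gripper": 0}
    - {"translation": [0,0,0.015],"roll": 0,"gripper": 0}
    - {"translation": [0,0,0],"roll": 0,"gripper": 0}
    - {"translation": [0,0,0],"roll": 0,"gripper": 0}

```text
clock: 17.68
ee_pos: [0.5312, -0.0974, 0.1055]
ee_rot: [[0.987, -0.161, -0.0], [-0.161, -0.987, 0.0], [-0.0, -0.0, -1.0]]
force: [-0.1, -0.5, -0.9]
opening: 0.0853
```

```bash
python3 st.py;python3 - <<'E'
from station import robot
import cv2,pickle
c=robot.read_camera("wrist");i=c["image"][:,:,::-1];cv2.imwrite("pics/wrist12.png",i)
c=robot.read_camera("scene");i=c["image"][:,:,::-1];cv2.imwrite("pics/scene12.png",cv2.resize(i[100:250,180:330],(600,600),interpolation=cv2.INTER_CUBIC))
E
```

```text
17.6833 [ 0.5312 -0.0974  0.1055] yaw -0.1614 F [-0.13 -0.55 -0.86] T [-0.022  0.01  -0.025] q6 -0.098 tau6 0.0016 qv6 -0.0
```

View pics/wrist12.png

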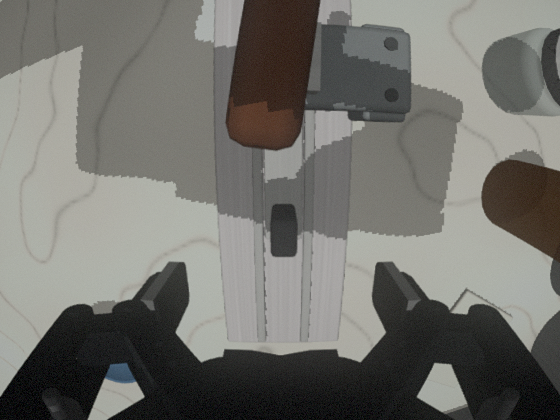

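View pics/scene12.png

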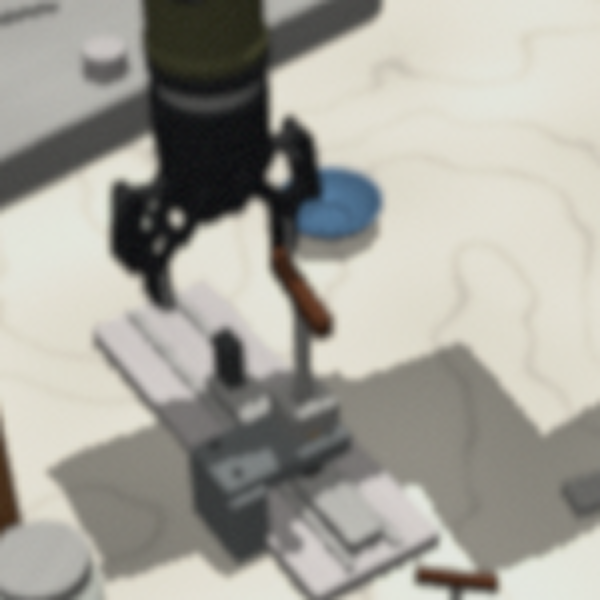

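No camera housing shows on the gripper in the scene view, and the fingers are 50 mm clear of the crossbar end at wrist (265,130). I descend in stages.

play_rows:
  increments:
    - {"translation": [0,0,0.01],"roll": 0,"gripper": 0}
    - {"translation": [0,0,0.01],"roll": 0,"gripper": 0}
    - {"translation": [0,0,0.01],"roll": 0,"gripper": 0}

```text
clock: 18.03
ee_pos: [0.5315, -0.0986, 0.0753]
ee_rot: [[0.987, -0.162, 0.002], [-0.162, -0.987, -0.0], [0.002, 0.0, -1.0]]
force: [-0.2, 0.3, -0.3]
opening: 0.0857
```

play_rows:
  increments:
    - {"translation": [0,0,0.006],"roll": 0,"gripper": 0}
    - {"translation": [0,0,0.006],"roll": 0,"gripper": 0}

```text
clock: 18.2
ee_pos: [0.5304, -0.0984, 0.0621]
ee_rot: [[0.987, -0.162, -0.001], [-0.162, -0.987, 0.0], [-0.001, -0.0, -1.0]]
force: [-0.4, -0.1, 0.2]
opening: 0.0854
```

play_rows:
  increments:
    - {"translation": [0,0,0.006],"roll": 0,"gripper": 0}

```text
clock: 18.28
ee_pos: [0.5308, -0.0985, 0.0563]
ee_rot: [[0.987, -0.163, -0.001], [-0.163, -0.987, 0.0], [-0.001, -0.0, -1.0]]
force: [-0.7, -0.6, -0.0]
opening: 0.0853
```

play_rows:
  increments:
    - {"translation": [0,0,0.005],"roll": 0,"gripper": 0}

```text
clock: 18.37
ee_pos: [0.5308, -0.0984, 0.0514]
ee_rot: [[0.987, -0.162, -0.001], [-0.162, -0.987, 0.0], [-0.001, -0.0, -1.0]]
force: [-0.1, -0.3, 0.0]
opening: 0.0855
```

play_rows:
  increments:
    - {"translation": [0,0,0.005],"roll": 0,"gripper": 0}

```text
clock: 18.45
ee_pos: [0.531, -0.0985, 0.0466]
ee_rot: [[0.987, -0.162, -0.0], [-0.162, -0.987, 0.0], [-0.0, -0.0, -1.0]]
force: [-1.0, 0.4, 0.5]
opening: 0.0856
```

play_rows:
  increments:
    - {"translation": [0,0,0.005],"roll": 0,"gripper": 0}
    - {"translation": [0,0,0],"roll": 0,"gripper": 0}

```text
clock: 18.62
ee_pos: [0.5305, -0.0983, 0.0413]
ee_rot: [[0.987, -0.162, -0.002], [-0.162, -0.987, 0.0], [-0.002, -0.0, -1.0]]
force: [1.0, 0.7, 0.2]
opening: 0.0854
```

```bash
python3 st.py;python3 - <<'E'
from station import robot
import cv2,pickle
c=robot.read_camera("wrist");i=c["image"][:,:,::-1];cv2.imwrite("pics/wrist13.png",i)
c=robot.read_camera("scene");i=c["image"][:,:,::-1];cv2.imwrite("pics/scene13.png",cv2.resize(i[100:250,180:330],(600,600),interpolation=cv2.INTER_CUBIC))
E
```

```text
18.6167 [ 0.5305 -0.0983  0.0413] yaw -0.1631 F [1.01 0.68 0.25] T [ 0.012 -0.014 -0.061] q6 -0.098 tau6 0.0 qv6 0.0
```

View pics/wrist13.png

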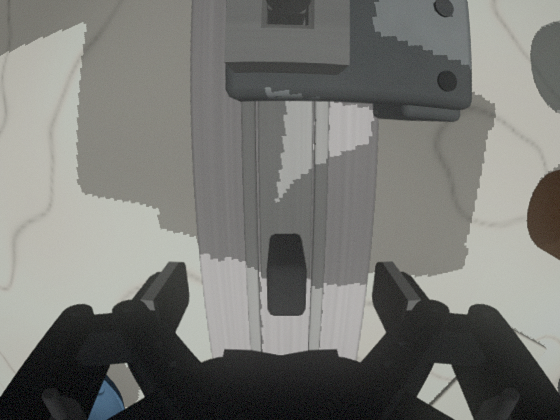

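View pics/scene13.png

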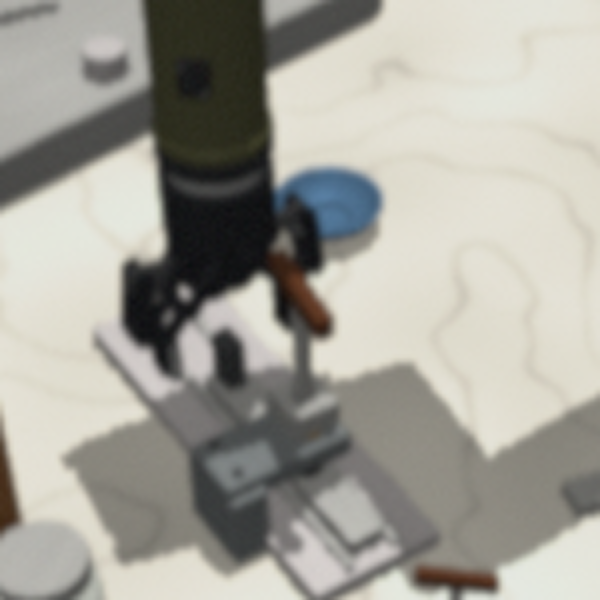

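Touch-free. The tab at (287,275) stands between the pads. I close on it.

play_rows:
  increments:
    - {"translation": [0.0003,0,0],"roll": 0,"gripper": 1}
    - {"translation": [0,0,0],"roll": 0,"gripper": 1}
    - {"translation": [0,0,0],"roll": 0,"gripper": 1}
    - {"translation": [0,0,0],"roll": 0,"gripper": 1}
    - {"translation": [0,0,0],"roll": 0,"gripper": 1}
    - {"translation": [0,0,0],"roll": 0,"gripper": 1}
    - {"translation": [0,0,0],"roll": 0,"gripper": 1}
    - {"translation": [0,0,0],"roll": 0,"gripper": 1}
    - {"translation": [0,0,0],"roll": 0,"gripper": 1}

```text
clock: 19.47
ee_pos: [0.5319, -0.0986, 0.0427]
ee_rot: [[0.987, -0.162, 0.001], [-0.162, -0.987, -0.0], [0.001, 0.0, -1.0]]
force: [0.8, 0.5, 3.5]
opening: 0.0149
```

```bash
python3 st.py
```

```text
19.4667 [ 0.5319 -0.0986  0.0427] yaw -0.1632 F [0.77 0.48 3.55] T [-0.007 -0.087 -0.199] q6 -0.098 tau6 -0.1421 qv6 -0.001
```

play_rows:
  increments:
    - {"translation": [0,0.001,-0.0002],"roll": 0,"gripper": 1}
    - {"translation": [0,0.002,0],"roll": 0,"gripper": 1}
    - {"translation": [0,0.003,0],"roll": 0,"gripper": 1}

```text
clock: 19.72
ee_pos: [0.5309, -0.102, 0.0427]
ee_rot: [[0.987, -0.164, 0.001], [-0.164, -0.987, 0.004], [0.0, -0.004, -1.0]]
force: [2.2, 9.3, 3.5]
opening: 0.015
```

play_rows:
  increments:
    - {"translation": [0,0.003,0],"roll": 0,"gripper": 1}

```text
clock: 19.8
ee_pos: [0.5303, -0.1049, 0.0427]
ee_rot: [[0.987, -0.163, 0.001], [-0.163, -0.987, 0.004], [0.0, -0.004, -1.0]]
force: [1.9, 10.8, 4.7]
opening: 0.0153
```

play_rows:
  increments:
    - {"translation": [0,0.003,0],"roll": 0,"gripper": 1}

```text
clock: 19.88
ee_pos: [0.5297, -0.1078, 0.0427]
ee_rot: [[0.987, -0.163, 0.001], [-0.163, -0.987, 0.004], [-0.0, -0.004, -1.0]]
force: [1.6, 10.0, 4.5]
opening: 0.015
```

```bash
python3 st.py
```

```text
19.8833 [ 0.5297 -0.1078  0.0427] yaw -0.164 F [ 1.65 10.04  4.53] T [ 1.39  -0.282 -0.036] q6 -0.121 tau6 0.0484 qv6 -0.066
```

The drag is about 10 N (roughly 2 N of that from the fingers pressing down 4 N), inside the 5–12 N band. I continue the draw to about 40 mm.

play_rows:
  increments:
    - {"translation": [0,0.003,0],"roll": 0,"gripper": 1}
    - {"translation": [0,0.003,0],"roll": 0,"gripper": 1}
    - {"translation": [0,0.003,0],"roll": 0,"gripper": 1}
    - {"translation": [0,0.003,0],"roll": 0,"gripper": 1}
    - {"translation": [0,0.003,0],"roll": 0,"gripper": 1}

```text
clock: 20.3
ee_pos: [0.5271, -0.1224, 0.0427]
ee_rot: [[0.987, -0.163, 0.0], [-0.163, -0.987, 0.004], [-0.0, -0.004, -1.0]]
force: [1.5, 11.5, 5.2]
opening: 0.0152
```

play_rows:
  increments:
    - {"translation": [0,0.003,0],"roll": 0,"gripper": 1}
    - {"translation": [0,0.003,0],"roll": 0,"gripper": 1}
    - {"translation": [0,0.003,0],"roll": 0,"gripper": 1}
    - {"translation": [0,0.003,0],"roll": 0,"gripper": 1}
    - {"translation": [0,0.002,0],"roll": 0,"gripper": 1}

```text
clock: 20.72
ee_pos: [0.5248, -0.1363, 0.0427]
ee_rot: [[0.987, -0.163, 0.0], [-0.163, -0.987, 0.004], [-0.0, -0.004, -1.0]]
force: [2.3, 10.5, 4.4]
opening: 0.0151
```

play_rows:
  increments:
    - {"translation": [0,0,0],"roll": 0,"gripper": 1}
    - {"translation": [0,-0.0005,0],"roll": 0,"gripper": 1}
    - {"translation": [0,0,0],"roll": 0,"gripper": 1}

```text
clock: 20.97
ee_pos: [0.5248, -0.1366, 0.0427]
ee_rot: [[0.987, -0.163, 0.0], [-0.163, -0.987, 0.003], [-0.0, -0.003, -1.0]]
force: [1.3, 6.7, 4.1]
opening: 0.0153
```

```bash
python3 st.py
```

```text
20.9667 [ 0.5248 -0.1366  0.0427] yaw -0.1634 F [1.27 6.74 4.06] T [ 0.916 -0.209 -0.045] q6 -0.173 tau6 -0.0256 qv6 -0.001
```

Drawn 38.5 mm. Now I open gently, rise and look.

play_rows:
  increments:
    - {"translation": [0,-0.001,0],"roll": 0,"gripper": 1}
    - {"translation": [0,0,0],"roll": 0,"gripper": 0.6}
    - {"translation": [0,0,0],"roll": 0,"gripper": 0.4}
    - {"translation": [0,0,0],"roll": 0,"gripper": 0.2}
    - {"translation": [0,0,0],"roll": 0,"gripper": 0}
    - {"translation": [0,0,0],"roll": 0,"gripper": 0}
    - {"translation": [0,0,0],"roll": 0,"gripper": 0}
    - {"translation": [0,0,0],"roll": 0,"gripper": 0}
    - {"translation": [0,0,0],"roll": 0,"gripper": 0}

```text
clock: 21.72
ee_pos: [0.5249, -0.1375, 0.0425]
ee_rot: [[0.987, -0.162, -0.0], [-0.162, -0.987, 0.0], [-0.0, 0.0, -1.0]]
force: [-0.3, -0.1, -0.0]
opening: 0.0857
```

play_rows:
  increments:
    - {"translation": [0,0,-0.01],"roll": 0,"gripper": 0}
    - {"translation": [0,0,-0.02],"roll": 0,"gripper": 0}
    - {"translation": [0,0,-0.03],"roll": 0,"gripper": 0}
    - {"translation": [0,0,-0.04],"roll": 0,"gripper": 0}
    - {"translation": [0,0.02,-0.04],"roll": 0,"gripper": 0}
    - {"translation": [0,0.03,-0.03],"roll": 0,"gripper": 0}
    - {"translation": [0,0.03,0],"roll": 0,"gripper": 0}
    - {"translation": [0,0,0],"roll": 0,"gripper": 0}
    - {"translation": [0,0,0],"roll": 0,"gripper": 0}
    - {"translation": [0,0,0],"roll": 0,"gripper": 0}

```text
clock: 22.55
ee_pos: [0.5116, -0.2139, 0.2091]
ee_rot: [[0.987, -0.163, -0.001], [-0.163, -0.987, 0.001], [-0.001, -0.001, -1.0]]
force: [0.2, -0.0, 0.2]
opening: 0.0852
```

```bash
python3 st.py;python3 - <<'E'
from station import robot
import cv2,pickle
c=robot.read_camera("wrist");i=c["image"][:,:,::-1];cv2.imwrite("pics/wrist14.png",i);pickle.dump(c,open("w14.pkl","wb"))
c=robot.read_camera("scene");i=c["image"][:,:,::-1];cv2.imwrite("pics/scene14.png",i)
cv2.imwrite("pics/scene14c.png",cv2.resize(i[130:250,180:300],(600,600),interpolation=cv2.INTER_CUBIC))
E
```

```text
22.55 [ 0.5116 -0.2139  0.2091] yaw -0.1638 F [ 0.23 -0.03  0.22] T [ 0.007  0.032 -0.014] q6 -0.309 tau6 -0.0054 qv6 -0.0
```

View pics/wrist14.png

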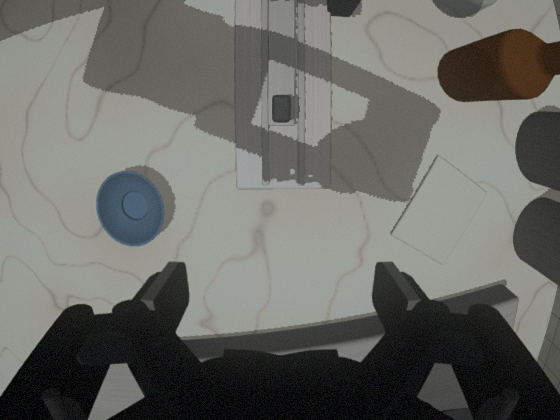

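View pics/scene14.png

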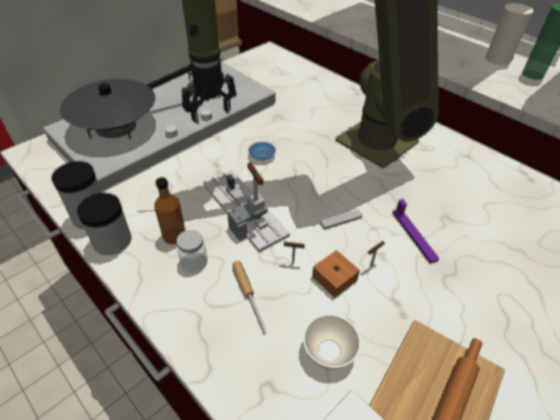

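View pics/scene14c.png

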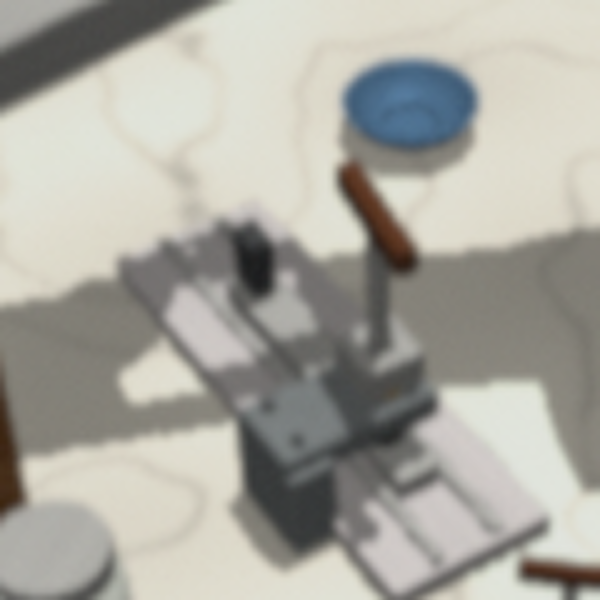

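Run:
```python
import pickle
from h import *
from station import robot
c=pickle.load(open("w14.pkl","rb"))
C=onz(c,282,107.5,.071,True);print(C,(C[:2]-np.array([.5485,.0042]))@np.array([.163,.987]))
print(robot.sign_off(), robot.state()['clock'])
```

```text
[ 0.52463892 -0.13222224  0.071     ] -0.1385381072230544
the job is handed in; nothing more can be done
the job is handed in; nothing more can be done
```

I took the largest T-driver from the wooden stand, seated it in the stop screw and turned the screw clockwise until the foot bore on the bar. I then drew the bar by its tab and handed the job in with the arm clear of everything. No verdict has been reported.

- **Foot pressure:** about 6 N. Joint torque gave 5.7 N and the turn angle gave 6.4 N. This is inferred, because the force on the bar can't be read directly. The wrist torque was noisy and only roughly agreed, at about 5 N.
- **Drag:** about 10 to 11.5 N while pulling, against 5 to 12 N for a well-set bar. Roughly 2 N of that came from the fingers pressing down on the bar.
- **Bar position:** the tab is about 138.5 mm from the screw axis, so it was drawn about 38.5 mm.
- **Driver:** the last scene view shows it upright in the screw. The bit was about 12.6 mm deep before I let go, and I did not measure the depth afterwards.
- **Other objects:** the last scene view shows them where they were at the start, judged by eye.
- **Disagreement:** turning pushed the driver about 2 mm in x from where the cameras put the screw axis. I followed it with the arm, and side forces stayed at 3 N or less.

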